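Stow the tyre levers and lean the hatch panel against the wall

TASK

Clear the two tyre levers from the foot of the low white wall, dropping them one at a time through the narrow neck of the tool tin. Then stand the plywood panel in their place, rubber foot down and handle facing out, leaning back squarely against the wall at roughly 20 degrees from upright, with the steel tube lying flat on the shelf along its foot, snug against it so that it cannot slide out. Leave the toolbox and the scraper where they are, and let go of everything.

Things in the scene. Friction and masses are not known exactly. Their poses are not given: they have to be found in the camera images.
- wall: low whitewashed wall, fixed, 360 mm long, 70 mm thick, 202 mm high with its coping. Origin: middle of the bottom edge of the face the panel leans on. x runs along the wall; y points INTO the wall (the face is the plane y = 0 and looks to -y, towards the middle of the shelf); z up. Its place and yaw vary
- tin: metal tool tin, fixed, 184 mm (x) by 116 mm (y), walls 4 mm, flat top at 100 mm with a slot-shaped neck standing on it to 125 mm. Closed but for the neck; inner floor about 4 mm above the shelf. Origin: centre of its underside, z up. The small wire handles at its ends are only for show
- tin_neck (a point): centre of the neck's mouth, level with its rim, 125 mm above the shelf. The opening is 150 mm along x and 38 mm along y, neck walls 4 mm; axes as the tin. Wide enough for a lever held level along x, too narrow for the fingers of a gripper across y
- lever1_mid (a point): centre (6 mm above its underside) of a yellow nylon tyre lever, loose, lying flat in front of the wall: 131 mm long (x) with both ends a little narrower, 20 mm wide (y) and 12 mm thick (z) in its middle 92 mm, 35 g. Centre of mass within 2 mm of this point
- lever2_mid (a point): centre of the second tyre lever, the same as the first
- panel_handle (a point): centre of the wooden grip block on the loose plywood panel's face. Block: 24 mm wide (x), 36 mm long (y), standing 46 mm out of the face (z); can be pinched across x at any slant. Panel axes: x width, y from the black rubber foot strip to the top edge, z out of the handle face. At the start it lies flat, handle up, top edge roughly towards the wall
- panel_foot (a point): middle of the panel's lower front edge (rubber foot, handle-face side): in the panel's axes 0, -100, -23 mm from the grip block's centre. Panel: 150 mm wide, 170 mm from foot to top, 14 mm thick, about 0.24 kg, grip block centred in its width, 100 mm from the foot edge
- panel_top (a point): middle of the panel's top back edge (the edge that rests on the wall): in the panel's axes 0, +70, -37 mm from the grip block's centre
- tube_mid (a point): centre of the loose offcut of rectangular dark steel tube that blocks the foot: 130 mm long (x), 50 mm wide (y), 35 mm high (z), lying flat on its broad side, 0.5 kg. This point is 17.5 mm above its underside
- toolbox: bystander: closed red plastic toolbox with clip-on lid, about 118 by 208 mm, 121 mm high with its handle; origin at the centre of its underside
- scraper: bystander: small steel scraper, about 155 mm long along its x, 12 mm high; origin near its middle, on the underside

How it is judged:
By the outcome, as a careful person would: the job done as asked, in the order asked, and still so for the second after the job is handed in, with the robot touching nothing.
It also fails if it takes over 72 s, if anything falls off the work surface, if the arm or the gripper's body presses on something with over 40 N, if the wrist force passes 120 N, or if a joint passes its speed limit or range.

ROBOT

A 6-joint arm with a two-finger parallel gripper is mounted at the origin on the work surface. World frame = base frame: x ahead of the robot, y to its left, z up, the work surface at z = 0. Lengths are in m, angles in rad, forces in N, time in s.
With the tool pointing down it reaches from about 0.3 to 0.875 m from the base axis. Payload 6.4 kg.
Tool frame: the origin (TCP) lies midway between the tips of the shut fingers; the grasp point (between the pads) lies 19 mm behind it (ctrl.hold_point_z is the distance from the TCP to the grasp point, in m); z points along the fingers, y is the line along which they close (so a half turn about z gives the same grasp; the last joint's range is limited). The gripper opens to 85 mm and grips with 20 to 120 N. Pads are 22 mm wide; open, the fingers measure 114 mm over their backs; the gripper's body (76 mm by 85 mm) begins 54 mm behind the grasp point. The pads swing forward as they close: fully open they stand 13 mm farther back than shut.
Start: joints at [-1.336, 0.181, 1.607, -0, 1.354, -0.206], TCP at [0.245, -0.52, 0.206] pointing down, gripper open.
Joint ranges: [-2.99, 2.99], [-0.89, 2.07], [0.3, 2.58], [-1.14, 4.28], [0, 2.63], [-3.12, 3.12]. Speed limits (rad/s): [2.57, 2.57, 3.01, 3.14, 3.14, 3.14].

INTERFACE

Orientations are given as a unit quaternion [w, x, y, z].
In Python, from bench import ctrl gives the robot as it stands.
- The arm moves only by the tool carry_out, never from a script. Its argument "plan" is text: rows parted by semicolons, each of 6 numbers parted by spaces: the shift along the tool's x, y, z as a fraction of full scale, then the turn, a rotation vector about the tool's x, y, z as a fraction of full scale. A call has exactly 8 rows; each row shifts and turns the commanded pose from where the row before left it, along the tool's axes as they then stand; what a row does not reach is not made up. Full scale, the value 1, is 40 mm for a shift and 0.1 rad for a turn. A row lasts 1/12 s, in which the tool goes at most 41.7 mm and 7.16 degrees, less where a joint would pass 70% of its speed; a pose out of reach is approached as far as the arm can. A call with a number of a shift or a turn outside -1 to 1 is refused whole. A call with a gripper value outside its range is refused whole. "claw" is the gripper's target within -1 to 1 (shut at 1, half-way at 0, fully open at -1), set as the call begins (left out, the last holds). The fingers move at their own pace and stop on an object; the grip force is fixed at half the most. Time passes only in rows, so rows that do not move let the fingers close, or fill a call up. It gives the time, the measured TCP pose, the force, the opening and the grip force at its end, in the units of the state.
- ctrl.get_obs(): the state, without advancing time (a new reading comes with each control period).
- ctrl.camera(name): name is "side" or "top" or "wrist"; returns a dict with "pixels" (384x512x3 uint8, red, green, blue), "mtx" (3x3 intrinsics, pixels), "k1" (the pictures are not rectified: a ray, as slopes to the right and down, at radius r is drawn at 1 + k1 r^2 times it, then the intrinsics apply), "R" (3x3) and "t" (3): a world point X has camera coordinates R X + t. Camera axes: x right, y down, z forward; pixel columns grow to the right and rows downward; lengths in m; the calibration is good to about 2 mm. A picture is of the moment at which its call begins. There is no depth.
- ctrl.hand_in(): hands the job in; it is judged then, once.
The state is a dict: "time_s": time; "q": joint angles; "dq": joint speeds; "joint_efforts": joint torques, N m; "eef_pos": TCP position; "eef_rot": TCP orientation; "wrist_force": force on the tool from outside, world axes, zero at the start; "torque": the same for the moment, N m; "opening": opening from 0.0 (shut) to 1.0 (fully open); "grasp_force": force on a finger pad.
Only numpy, scipy, OpenCV 4.12 (cv2) and the standard library are available. Lean on these libraries where they do the work, as an engineer would, in place of code of your own. Each camera call takes 0.05 s, during which the arm holds its last target. There are 200 camera calls.

## Working session

There is one attempt and no reset: what is moved stays moved. The work goes in short steps, Python scripts to look and compute and a tool call to move; the robot and the scene stay as the last step left them, time stands still between calls to the robot, and variables do not carry over. Pictures are saved under pics/ and viewed, at most 10 in all, crops included, and the job is handed in when it is done.

Besides the shell and the picture viewer there is one more tool, called as name(argument=value, ...) on one line, values as JSON. carry_out: Moves the arm, as the interface text tells. Shift numbers are shares of 40 mm and turn numbers shares of 0.1 rad, none past 1 either way. Its arguments: {"type":"object","properties":{"plan":{"type":"string"},"claw":{"type":"number"}},"required":["plan"]}

```bash
ls; mkdir -p pics; cat > h.py <<'E'
import numpy as np, cv2
from bench import ctrl
from scipy.spatial.transform import Rotation as Ro
def cam(n):
    return ctrl.camera(n)
def save(c,f): cv2.imwrite('pics/'+f,c['pixels'][:,:,::-1])
def ray(c,uv):
    uv=np.atleast_2d(np.array(uv,float)); M=np.array(c['mtx'])
    d=np.stack([(uv[:,0]-M[0,2])/M[0,0],(uv[:,1]-M[1,2])/M[1,1]],1)
    u=d.copy()
    for _ in range(20): u=d/(1+c['k1']*(u**2).sum(1,keepdims=True))
    R=np.array(c['R']);t=np.array(c['t'])
    return -R.T@t, np.c_[u,np.ones(len(u))]@R
def onz(c,uv,z):
    o,d=ray(c,uv); return o+d*((z-o[2])/d[:,2])[:,None]
def proj(c,X):
    p=np.atleast_2d(X)@np.array(c['R']).T+np.array(c['t']); u=p[:,:2]/p[:,2:]
    u=u*(1+c['k1']*(u**2).sum(1,keepdims=True)); M=np.array(c['mtx'])
    return u*[M[0,0],M[1,1]]+M[:2,2]
def tri(c1,u1,c2,u2):
    o1,d1=ray(c1,u1);o2,d2=ray(c2,u2);d1=d1[0];d2=d2[0]
    s=np.linalg.lstsq(np.c_[d1,-d2],o2-o1,rcond=None)[0]
    return (o1+s[0]*d1+o2+s[1]*d2)/2, np.linalg.norm(o1+s[0]*d1-o2-s[1]*d2)
E
python3 - <<'E'
from h import *
a=cam('top');b=cam('side')
im=np.zeros((576,768,3),np.uint8)
save(a,'top0.png');save(b,'side0.png')
for c in(a,b): print(c['mtx'],c['k1'],-np.array(c['R']).T@c['t'])
print(ctrl.get_obs())
E
```

```text
pics
[[383.27573658   0.         255.41081863]
 [  0.         383.27573658 184.40004493]
 [  0.           0.           1.        ]] -0.016279144431489978 [ 0.42314665 -0.00707646  1.12062313]
[[400.16171029   0.         250.11938335]
 [  0.         400.16171029 195.29955953]
 [  0.           0.           1.        ]] 0.026851037316195415 [0.55793848 0.68814417 0.85967526]
{'time_s': 0.1, 'q': array([-1.33628678e+00,  1.81470281e-01,  1.60790615e+00,  4.71497616e-06,
        1.35380047e+00, -2.06311345e-01]), 'dq': array([ 0.00087222, -0.00103165, -0.00074335,  0.00079756, -0.0005086 ,
        0.00079579]), 'joint_efforts': array([-2.64131750e-04, -4.45877445e+01, -3.52241743e+01, -2.98135128e-04,
        4.09719782e-03, -1.86224548e-05]), 'eef_pos': array([ 0.24522649, -0.5194937 ,  0.20477319]), 'eef_rot': array([-7.92076125e-04,  9.75807601e-01,  2.18629592e-01, -8.86627291e-06]), 'wrist_force': array([ 0.23756041, -0.52506937, -0.27031541]), 'torque': array([ 0.02499709, -0.06246612, -0.00966883]), 'grasp_force': 0.0, 'opening': 0.9970622862136681}
```

View pics/top0.png

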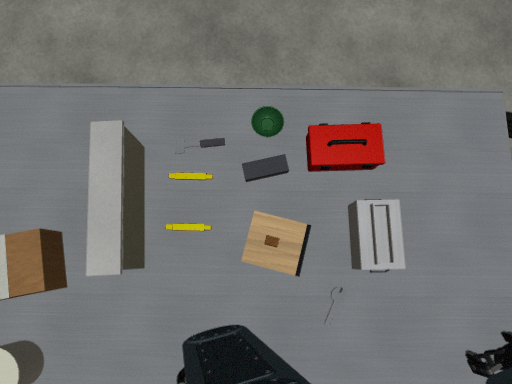

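View pics/side0.png

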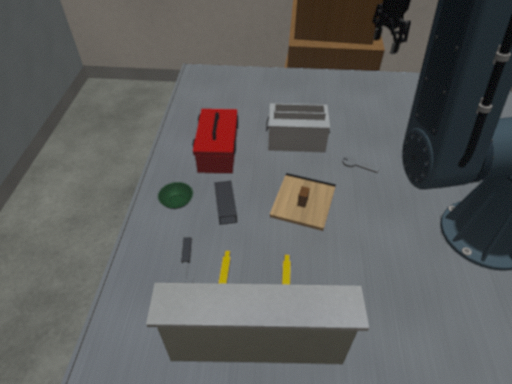

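The top view shows the wall at left (face foot near column 145), yellow levers at (190,176) and (188,227), the tube at (265,168), the panel at (276,243) with its foot to the right, and the tin neck at (380,235). The side view agrees with this. Next I'll measure these.

```bash
cat > m.py <<'E'
from h import *
def blobs(c,lo,hi,amin=100):
    h=cv2.cvtColor(c['pixels'],cv2.COLOR_RGB2HSV); m=cv2.inRange(h,np.array(lo),np.array(hi))
    cs,_=cv2.findContours(m,cv2.RETR_EXTERNAL,cv2.CHAIN_APPROX_NONE)
    return [k.reshape(-1,2) for k in cs if cv2.contourArea(k)>amin]
def rect(c,k,z):
    X=onz(c,k,z)
    r=cv2.minAreaRect((X[:,:2]*1000).astype(np.float32)); b=cv2.boxPoints(r)
    e=[b[1]-b[0],b[2]-b[1]]; L=max(e,key=np.linalg.norm); a=np.degrees(np.arctan2(L[1],L[0]))
    return np.round(r[0],1),np.round(r[1],1),round(float((a+90)%180-90),1)
E
python3 - <<'E'
from m import *
t=cam('top');s=cam('side')
for n,c in(('top',t),('side',s)):
    print(n,'yellow')
    for k in blobs(c,[22,150,80],[35,255,255],60): print(k.mean(0).round(),rect(c,k,.009))
    print('wood')
    for k in blobs(c,[8,60,110],[22,200,255],400): print(k.mean(0).round(),rect(c,k,.014))
# zoom crops of top
im=t['pixels'][:,:,::-1]
g=np.hstack([cv2.resize(im[110:290,75:235],None,fx=3,fy=3,interpolation=cv2.INTER_CUBIC)[:540],
 np.vstack([cv2.resize(im[190:280,340:415],None,fx=3,fy=3,interpolation=cv2.INTER_CUBIC),cv2.resize(im[145:235,235:310],None,fx=3,fy=3,interpolation=cv2.INTER_CUBIC)])])
cv2.imwrite('pics/z.png',g)
for p in [(244,166),(288,155),(289,172),(246,181)]: print(onz(t,p,.035).round(3))
print(onz(t,[(145,147),(145,268)],0).round(4),onz(t,[(90,121),(123,121),(121,275),(86,275)],.202).round(4))
E
```

```text
top yellow
[188. 227.] (array([518.7, 178.4]), array([127.8,  19. ]), 88.6)
[190. 176.] (array([669.1, 177.6]), array([ 18.2, 128. ]), -89.4)
wood
[ 24. 263.] (array([414.2, 638.2]), array([175.7,  98.9]), 11.6)
[274. 243.] (array([477. , -70.3]), array([157.9, 150. ]), 75.9)
side yellow
[286. 269.] (array([519.8, 155.2]), array([16.8, 80.4]), -89.0)
[225. 267.] (array([669.6, 160.1]), array([90.2, 18. ]), 89.4)
wood
[303. 201.] (array([476.7, -70.4]), array([161.2, 149.8]), 75.9)
[325.  37.] (array([  328.5, -1183.5]), array([465.1, 408.3]), 88.3)
[[0.695 0.019 0.035]]
[[ 0.73  -0.11   0.035]]
[[ 0.678 -0.113  0.035]]
[[0.65  0.012 0.035]]
[[0.7597 0.321  0.    ]
 [0.4007 0.2976 0.    ]] [[0.7659 0.4055 0.202 ]
 [0.7668 0.322  0.202 ]
 [0.3881 0.2977 0.202 ]
 [0.3871 0.3794 0.202 ]]
```

View pics/z.png

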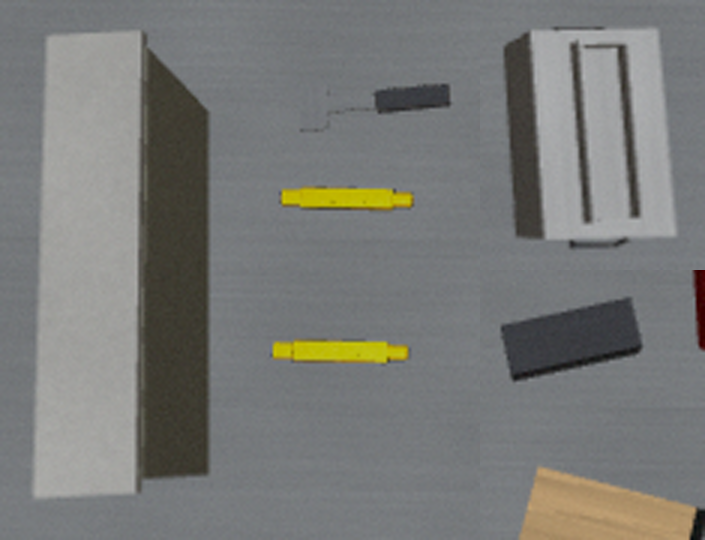

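The zoom shows the tin top's corners at crop pixels (529,29), (658,28), (677,236) and (541,238). It also shows the tube's top face and the wall's base edge at full-picture column 144.3.

```bash
cat >> m.py <<'E'
def down(xdeg,tilt=0):  # tool pointing down, tool x at yaw xdeg
    a=np.radians(xdeg); x=np.array([np.cos(a),np.sin(a),0]); z=np.array([0,0,-1.]); return np.c_[x,np.cross(z,x),z]
def now():
    o=ctrl.get_obs(); q=o['eef_rot']; return o['eef_pos'],Ro.from_quat([q[1],q[2],q[3],q[0]]).as_matrix(),o
def screw(p,R,p2,R2,n):
    w=Ro.from_matrix(R.T@R2).as_rotvec()/n; S=Ro.from_rotvec(w).as_matrix()
    A=sum(np.linalg.matrix_power(S,i) for i in range(n))
    v=np.linalg.solve(A,R.T@(np.array(p2)-p))
    print(n,'x', *np.round(np.r_[v/.04,w/.1],3))
    return p2,R2
E
python3 - <<'E'
from m import *
t=cam('top')
z=np.array([(529,29),(658,28),(677,236),(541,238)],float); z=np.c_[340+(z[:,0]-480)/3,190+z[:,1]/3]
X=onz(t,z,.1); print(X.round(3),X.mean(0))
n=np.array([(583,44),(630,44),(641,217),(594,222)],float); n=np.c_[340+(n[:,0]-480)/3,190+n[:,1]/3]
X=onz(t,n,.125); print(X.round(3),X.mean(0))
n=np.array([(501,324),(631,298),(641,346),(513,374)],float); n=np.c_[235+(n[:,0]-480)/3,145+(n[:,1]-270)/3]
X=onz(t,n,.035); print(X.round(3),X.mean(0))
p,R,o=now(); p,R=screw(p,R,[.519,.178,.15],down(88.6),24); 
E
```

```text
[[ 0.588 -0.288  0.1  ]
 [ 0.591 -0.405  0.1  ]
 [ 0.407 -0.41   0.1  ]
 [ 0.404 -0.291  0.1  ]] [ 0.49755689 -0.34858105  0.1       ]
[[ 0.572 -0.328  0.125]
 [ 0.572 -0.37   0.125]
 [ 0.423 -0.37   0.125]
 [ 0.418 -0.33   0.125]] [ 0.49623537 -0.34956194  0.125     ]
[[ 0.704  0.025  0.035]
 [ 0.732 -0.102  0.035]
 [ 0.683 -0.112  0.035]
 [ 0.654  0.012  0.035]] [ 0.69330133 -0.04430143  0.035     ]
24 x 0.801 -0.184 0.058 -0.0 -0.0 -0.461
```

carry_out(plan="0.8 -0.18 0.06 0 0 -0.46;0.8 -0.18 0.06 0 0 -0.46;0.8 -0.18 0.06 0 0 -0.46;0.8 -0.18 0.06 0 0 -0.46;0.8 -0.18 0.06 0 0 -0.46;0.8 -0.18 0.06 0 0 -0.46;0.8 -0.18 0.06 0 0 -0.46;0.8 -0.18 0.06 0 0 -0.46", claw=-0.3)

```text
time_s: 0.92
eef_pos: [0.4236, -0.3274, 0.1862]
eef_rot: [0.0, 0.919, 0.394, 0.0]
wrist_force: [0.1, -0.6, 0.5]
opening: 0.653
grasp_force: 0.0
```

carry_out(plan="0.8 -0.18 0.06 0 0 -0.46;0.8 -0.18 0.06 0 0 -0.46;0.8 -0.18 0.06 0 0 -0.46;0.8 -0.18 0.06 0 0 -0.46;0.8 -0.18 0.06 0 0 -0.46;0.8 -0.18 0.06 0 0 -0.46;0.8 -0.18 0.06 0 0 -0.46;0.8 -0.18 0.06 0 0 -0.46")

```text
time_s: 1.58
eef_pos: [0.5199, -0.0848, 0.1671]
eef_rot: [0.0, 0.831, 0.556, 0.0]
wrist_force: [0.9, 0.4, -1.0]
opening: 0.647
grasp_force: 0.0
```

carry_out(plan="0.8 -0.18 0.06 0 0 -0.46;0.8 -0.18 0.06 0 0 -0.46;0.8 -0.18 0.06 0 0 -0.46;0.8 -0.18 0.06 0 0 -0.46;0.8 -0.18 0.06 0 0 -0.46;0.8 -0.18 0.06 0 0 -0.46;0.8 -0.18 0.06 0 0 -0.46;0.8 -0.18 0.06 0 0 -0.46")

```text
time_s: 2.25
eef_pos: [0.5223, 0.1762, 0.1479]
eef_rot: [0.0, 0.715, 0.699, 0.0]
wrist_force: [1.7, -0.5, 0.5]
opening: 0.648
grasp_force: 0.0
```

```bash
python3 - <<'E'
from m import *
w=cam('wrist'); p,R,o=now(); print(p,R.round(3),o['opening'],o['time_s'],o['q'].round(3)); save(w,'w1.png')
for k in blobs(w,[22,150,80],[35,255,255],200): print(k.mean(0).round(),rect(w,k,.009))
screw(p,R,[.519,.178,.004],down(88.6),8)
E
```

```text
[0.52044089 0.18139607 0.14734338] [[ 0.018  1.    -0.001]
 [ 1.    -0.018  0.003]
 [ 0.003 -0.001 -1.   ]] 0.6497066053085898 2.3 [0.118 0.188 1.722 0.004 1.232 0.135]
[250. 169.] (array([517. , 179.2]), array([129.7,  19.3]), 89.4)
[401. 165.] (array([667.2, 179.5]), array([130.5,  22.9]), 89.0)
8 x -0.012 -0.004 0.448 -0.002 -0.004 0.008
```

View pics/w1.png

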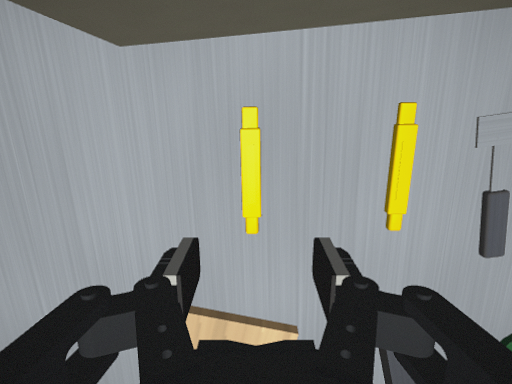

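The wrist view shows lever 2 at (250,169), straight ahead between the fingers, and lever 1 at (401,165). The positions agree to 2 mm.

carry_out(plan="-0.06 -0.05 0.45 0 0 0;0 0 0.45 0 0 0;0 0 0.45 0 0 0;0 0 0.45 0 0 0;0 0 0.45 0 0 0;0 0 0.45 0 0 0;0 0 0.45 0 0 0;0 0 0.45 0 0 0")

```text
time_s: 2.97
eef_pos: [0.5205, 0.172, 0.0031]
eef_rot: [0.0, 0.716, 0.698, -0.0]
wrist_force: [0.2, -0.9, -0.7]
opening: 0.65
grasp_force: 0.0
```

carry_out(plan="0 0 0 0 0 0;0 0 0 0 0 0;0 0 0 0 0 0;0 0 0 0 0 0;0 0 0 0 0 0;0 0 0 0 0 0;0 0 0 0 0 0;0 0 0 0 0 0", claw=1)

```text
time_s: 3.63
eef_pos: [0.5207, 0.1723, 0.0044]
eef_rot: [0.0, 0.716, 0.698, 0.0]
wrist_force: [0.4, -0.6, 0.4]
opening: -0.002
grasp_force: 0.0
```

carry_out(plan="0 0 -0.55 0 0 0;0 0 -0.55 0 0 0;0 0 -0.55 0 0 0;0 0 -0.55 0 0 0;0 0 -0.55 0 0 0;0 0 -0.55 0 0 0;0 0 -0.55 0 0 0;0 0 -0.55 0 0 0")

```text
time_s: 4.3
eef_pos: [0.5203, 0.1722, 0.1812]
eef_rot: [0.0, 0.716, 0.698, 0.0]
wrist_force: [-0.4, 0.4, 0.3]
opening: 0.001
grasp_force: 0.0
```

```bash
python3 - <<'E'
from m import *
w=cam('wrist'); p,R,o=now(); print(p,R.round(3),o['opening'],o['time_s'],o['grasp_force']); save(w,'w2.png')
for k in blobs(w,[22,150,80],[35,255,255],200): print(k.mean(0).round(),rect(w,k,p[2]+.005))
P,Q=screw(p,R,[.497,-.349,.16],down(1),18)
E
```

```text
[0.52303269 0.17263581 0.18621649] [[ 0.026  1.     0.007]
 [ 1.    -0.026  0.001]
 [ 0.001  0.007 -1.   ]] -0.005316970274298768 4.35 0.0
[253. 160.] (array([519.6, 214.1]), array([60.3,  8.7]), 88.8)
[389. 155.] (array([589.6, 214. ]), array([60.4, 10.4]), 89.2)
18 x -0.614 0.514 0.037 0.003 -0.004 0.849
```

View pics/w2.png

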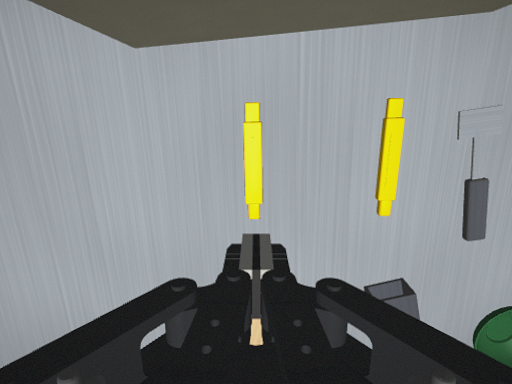

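```bash
python3 - <<'E'
from m import *
w=cam('wrist');t=cam('top');s=cam('side'); p,R,o=now(); print(p,o['opening'],o['time_s'])
for n,c in(('w',w),('t',t),('s',s)):
    print(n,proj(c,p),proj(c,p-[0,0,.019*-1]))
    print(proj(c,[.518,.179,.012]))
    for k in blobs(c,[22,150,80],[35,255,255],40): print(k.mean(0).round(),rect(c,k,.009))
im=np.hstack([cv2.resize(c['pixels'][:,:,::-1],(400,300)) for c in (t,s)]); cv2.imwrite('pics/c3.png',im)
E
```

```text
[0.52071045 0.17229761 0.18044456] 0.000964603743866905 4.5
w [[252.04180649 227.50025   ]] [[251.89659244 240.93620979]]
[[250.05877521 163.96975341]]
[249. 160.] (array([517. , 179.6]), array([129.5,  19.1]), 89.6)
[383. 155.] (array([667.3, 179.3]), array([130. ,  22.3]), 89.2)
t [[179.10976166 219.8381351 ]] [[177.64147958 219.00350702]]
[[187.59978523 226.92350631]]
[195. 227.] (array([518.3, 156.8]), array([17.3, 84.2]), -89.4)
[195. 176.] (array([669.3, 162.8]), array([18.2, 98.3]), -89.4)
s [[289.79788552 232.01398251]] [[290.41745635 226.49072432]]
[[286.15927936 276.52679811]]
[286. 269.] (array([519.8, 155.2]), array([16.8, 80.4]), -89.0)
[225. 267.] (array([669.6, 160.1]), array([90.2, 18. ]), 89.4)
```

View pics/c3.png

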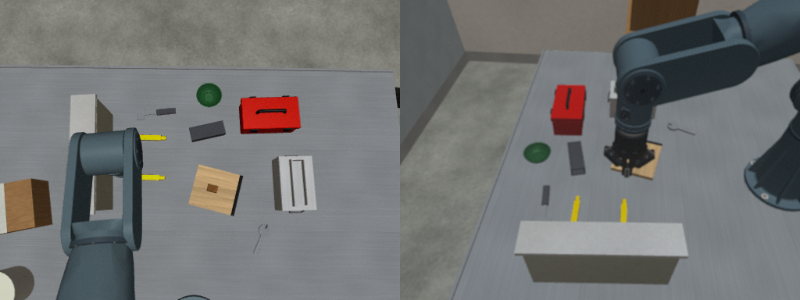

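```bash
python3 - <<'E'
from m import *
s=cam('side');t=cam('wrist');p,R,o=now();print(p)
a=cv2.resize(s['pixels'][190:250,260:320,::-1],(400,400),interpolation=cv2.INTER_CUBIC)
b=cv2.resize(t['pixels'][200:260,222:282,::-1],(400,400),interpolation=cv2.INTER_CUBIC)
for c,im,x0,y0 in((s,a,260,190),(t,b,222,200)):
    for d,col in((0,(0,0,255)),(.01,(0,255,0)),(.019,(255,0,0))):
        u=(proj(c,p+[0,0,d])[0]-[x0,y0]+.5)*400/60; cv2.circle(im,tuple(int(v) for v in u),4,col,-1)
cv2.imwrite('pics/c4.png',np.hstack([a,b]))
E
```

```text
[0.51955838 0.17212649 0.17871719]
```

View pics/c4.png

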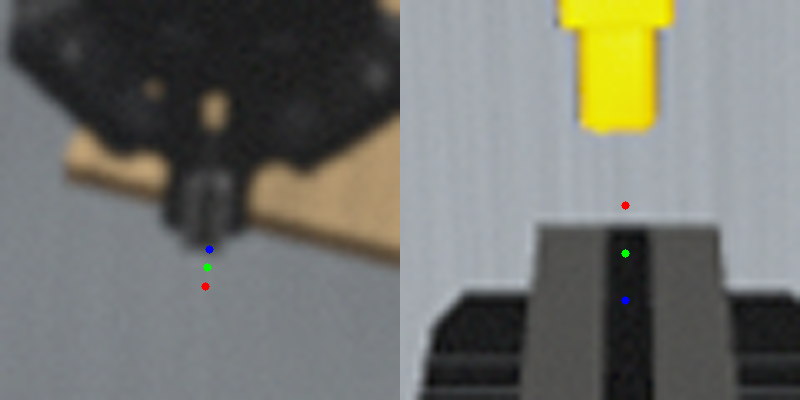

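The close-up shows the real fingertips about 15 mm above the reported TCP (side crop: tip near the blue dot at (208,248)), so the fingers closed above the lever. I'll go lower this time.

carry_out(plan="0.15 -0.04 0.55 0 0 0;0 0 0.6 0 0 0;0 0 0.6 0 0 0;0 0 0.6 0 0 0;0 0 0.6 0 0 0;0 0 0.6 0 0 0;0 0 0.6 0 0 0;0 0 0.5 0 0 0", claw=-0.3)

```text
time_s: 5.27
eef_pos: [0.5167, 0.178, -0.0093]
eef_rot: [-0.001, 0.716, 0.698, -0.002]
wrist_force: [0.4, -0.0, -0.3]
opening: 0.649
grasp_force: 0.0
```

carry_out(plan="0 0 0 0 0 0;0 0 0 0 0 0;0 0 0 0 0 0;0 0 0 0 0 0;0 0 0 0 0 0;0 0 0 0 0 0;0 0 0 0 0 0;0 0 0 0 0 0", claw=1)

```text
time_s: 5.93
eef_pos: [0.5194, 0.1783, -0.0054]
eef_rot: [0.0, 0.716, 0.698, 0.0]
wrist_force: [-0.7, 0.1, -0.9]
opening: -0.002
grasp_force: 0.0
```

carry_out(plan="0 0 0 0 0 0;0 0 0 0 0 0;0 0 0 0 0 0;0 0 0 0 0 0;0 0 0 0 0 0;0 0 0.05 0 0 0;0 0 0.05 0 0 0;0 0 0.05 0 0 0", claw=-0.3)

```text
time_s: 6.6
eef_pos: [0.519, 0.1782, -0.0123]
eef_rot: [-0.0, 0.716, 0.698, -0.0]
wrist_force: [0.1, -0.3, -0.7]
opening: 0.649
grasp_force: 0.0
```

carry_out(plan="0 0 0 0 0 0;0 0 0 0 0 0;0 0 0 0 0 0;0 0 0 0 0 0;0 0 0 0 0 0;0 0 0 0 0 0;0 0 0 0 0 0;0 0 0 0 0 0", claw=1)

```text
time_s: 7.27
eef_pos: [0.519, 0.1783, -0.012]
eef_rot: [0.0, 0.716, 0.698, 0.0]
wrist_force: [-0.8, 0.4, 0.3]
opening: 0.004
grasp_force: 0.0
```

```bash
python3 - <<'E'
from m import *
w=cam('wrist');s=cam('side');p,R,o=now();print(p,o['opening'],o['grasp_force'],o['wrist_force'])
cv2.imwrite('pics/c5.png',np.hstack([cv2.resize(w['pixels'][60:360,106:406,::-1],(400,400)),cv2.resize(s['pixels'][190:310,230:350,::-1],(400,400))]))
E
```

```text
[ 0.51906705  0.17829531 -0.01196883] -0.002079089332541189 0.0 [ 0.07830191  0.28086283 -0.19876882]
```

View pics/c5.png

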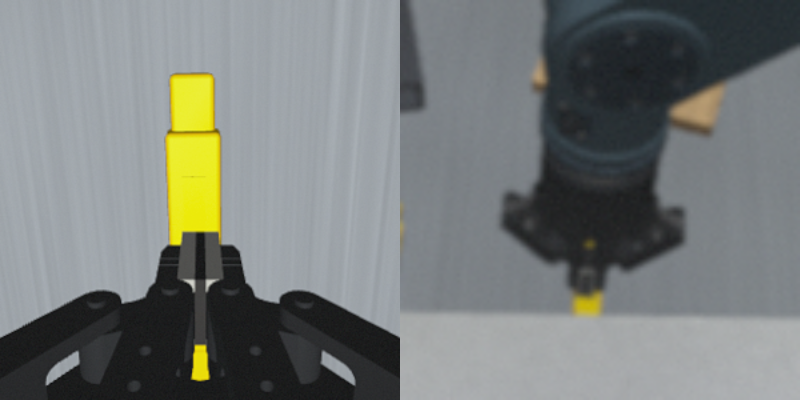

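The fingers are right over the lever but still above it (wrist crop: tips at (200,240) over yellow). I'll lower a bit more.

carry_out(plan="0 0 0 0 0 0;0 0 0 0 0 0;0 0 0 0 0 0;0 0 0 0 0 0;0 0 0.05 0 0 0;0 0 0.05 0 0 0;0 0 0.05 0 0 0;0 0 0.03 0 0 0", claw=-0.3)

```text
time_s: 8.03
eef_pos: [0.5188, 0.1782, -0.0196]
eef_rot: [-0.0, 0.716, 0.698, -0.0]
wrist_force: [-0.2, 0.3, -1.0]
opening: 0.652
grasp_force: 0.0
```

carry_out(plan="0 0 0 0 0 0;0 0 0 0 0 0;0 0 0 0 0 0;0 0 0 0 0 0;0 0 0 0 0 0;0 0 0 0 0 0;0 0 0 0 0 0;0 0 0 0 0 0", claw=1)

```text
time_s: 8.7
eef_pos: [0.5194, 0.1783, -0.0189]
eef_rot: [0.0, 0.716, 0.698, 0.0]
wrist_force: [-0.9, -0.1, 3.1]
opening: 0.203
grasp_force: 59.0
```

carry_out(plan="0 0 -0.5 0 0 0;0 0 -0.6 0 0 0;0 0 -0.6 0 0 0;0 0 -0.6 0 0 0;0 0 -0.6 0 0 0;0 0 -0.6 0 0 0;0 0 -0.6 0 0 0;0 0 -0.3 0 0 0")

```text
time_s: 9.37
eef_pos: [0.5203, 0.1785, 0.1597]
eef_rot: [0.001, 0.716, 0.698, 0.001]
wrist_force: [0.4, -0.3, -0.1]
opening: 0.207
grasp_force: 58.8
```

```bash
python3 - <<'E'
from m import *
p,R,o=now(); print(p,R.round(3),o['opening'],o['time_s'],o['grasp_force'],ctrl.hold_point_z)
P,Q=screw(p,R,[.497,-.349,.155],down(1),18)
w=cam('wrist')
for k in blobs(w,[22,150,80],[35,255,255],200): print(k.mean(0).round(),rect(w,k,.009),rect(w,k,p[2]+.03))
E
```

```text
[0.52029936 0.17847017 0.15970401] [[ 0.026  1.     0.004]
 [ 1.    -0.026  0.   ]
 [ 0.001  0.004 -1.   ]] 0.2070620320887295 9.3667 58.76213729381561 0.0187
18 x -0.618 0.523 0.007 0.001 -0.002 0.849
[256. 229.] (array([518.2,  99.5]), array([276.3,  45.8]), 88.9) (array([520. , 184.8]), array([119.8,  19.9]), 88.9)
[397. 164.] (array([667.2, 179.7]), array([130.3,  22.8]), 89.0) (array([584.6, 219.6]), array([56.5,  9.9]), 89.0)
```

carry_out(plan="-0.62 0.52 0.01 0 0 0.85;-0.62 0.52 0.01 0 0 0.85;-0.62 0.52 0.01 0 0 0.85;-0.62 0.52 0.01 0 0 0.85;-0.62 0.52 0.01 0 0 0.85;-0.62 0.52 0.01 0 0 0.85;-0.62 0.52 0.01 0 0 0.85;-0.62 0.52 0.01 0 0 0.85")

```text
time_s: 10.08
eef_pos: [0.6116, -0.0595, 0.1515]
eef_rot: [-0.001, 0.909, 0.417, -0.001]
wrist_force: [0.4, 0.3, 0.1]
opening: 0.201
grasp_force: 58.8
```

carry_out(plan="-0.62 0.52 0.01 0 0 0.85;-0.62 0.52 0.01 0 0 0.85;-0.62 0.52 0.01 0 0 0.85;-0.62 0.52 0.01 0 0 0.85;-0.62 0.52 0.01 0 0 0.85;-0.62 0.52 0.01 0 0 0.85;-0.62 0.52 0.01 0 0 0.85;-0.62 0.52 0.01 0 0 0.85")

```text
time_s: 10.75
eef_pos: [0.5341, -0.3015, 0.1483]
eef_rot: [-0.001, 0.996, 0.09, -0.001]
wrist_force: [0.7, -0.4, -0.0]
opening: 0.21
grasp_force: 58.8
```

carry_out(plan="-0.62 0.52 0.01 0 0 0.85;-0.62 0.52 0.01 0 0 0.85;0 0 0 0 0 0;0 0 0 0 0 0;0 0 0 0 0 0;0 0 0 0 0 0;0 0 0 0 0 0;0 0 0 0 0 0")

```text
time_s: 11.42
eef_pos: [0.493, -0.3477, 0.1494]
eef_rot: [-0.0, 1.0, 0.008, -0.0]
wrist_force: [0.1, 0.4, -0.2]
opening: 0.205
grasp_force: 58.8
```

```bash
python3 - <<'E'
from m import *
w=cam('wrist');t=cam('top'); p,R,o=now(); print(p,R.round(3),o['opening'],o['q'].round(2),o['grasp_force'])
for k in blobs(w,[22,150,80],[35,255,255],200): print(k.mean(0).round(),rect(w,k,p[2]+.03))
screw(p,R,[.497,-.349,.104],down(1),8)
# marks: neck mouth corners as estimated from tin centre
a=np.radians(1);Q=np.array([[np.cos(a),-np.sin(a)],[np.sin(a),np.cos(a)]])
im=w['pixels'][:,:,::-1].copy()
for sx in(-1,1):
  for sy in(-1,1):
    u=proj(w,np.r_[Q@[.075*sx,.019*sy]+[.497,-.349],.125])[0]; print(u.round()); cv2.circle(im,tuple(int(round(v)) for v in u),2,(0,0,255),-1)
cv2.imwrite('pics/w6.png',im)
E
```

```text
[ 0.49289443 -0.34792805  0.14953697] [[ 1.     0.016  0.   ]
 [ 0.016 -1.     0.   ]
 [ 0.    -0.    -1.   ]] 0.2067525655696436 [-0.81  0.3   1.58  0.    1.26  0.74] 58.79745304584503
[256. 229.] (array([ 499. , -347.4]), array([119.8,  19.7]), 0.9)
8 x 0.013 0.004 0.142 -0.0 -0.0 -0.001
[285. 308.]
[232. 308.]
[291.  89.]
[226.  89.]
```

View pics/w6.png

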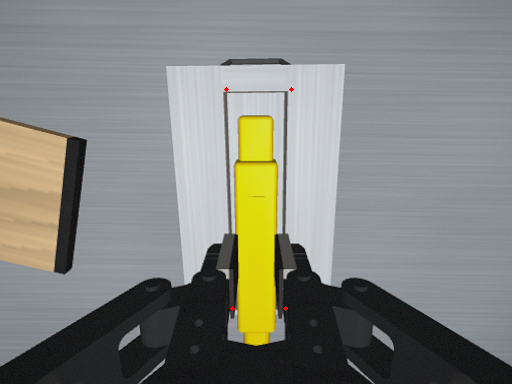

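The wrist view shows the lever centred over the neck (neck end at (226–291, 90), lever axis at column 256), so I can lower and release.

carry_out(plan="0.1 0.03 0.2 0 0 0;0 0 0.2 0 0 0;0 0 0.2 0 0 0;0 0 0.2 0 0 0;0 0 0.2 0 0 0;0 0 0.12 0 0 0;0 0 0 0 0 0;0 0 0 0 0 0")

```text
time_s: 12.18
eef_pos: [0.4961, -0.3496, 0.1043]
eef_rot: [-0.0, 1.0, 0.007, -0.0]
wrist_force: [0.0, -0.3, 0.1]
opening: 0.21
grasp_force: 58.8
```

carry_out(plan="0 0 0 0 0 0;0 0 0 0 0 0;0 0 0 0 0 0;0 0 0 0 0 0;0 0 0 0 0 0;0 0 0 0 0 0;0 0 -0.6 0 0 0;0 0 -0.6 0 0 0", claw=-0.3)

```text
time_s: 12.85
eef_pos: [0.4952, -0.3486, 0.1515]
eef_rot: [-0.002, 1.0, 0.007, -0.002]
wrist_force: [0.5, -1.5, 0.3]
opening: 0.652
grasp_force: 0.0
```

```bash
python3 - <<'E'
from m import *
w=cam('wrist'); p,R,o=now(); print(p,R.round(3),o['opening'],o['grasp_force'])
for k in blobs(w,[22,120,30],[35,255,255],20): print(k.mean(0).round(),k.min(0),k.max(0))
screw(p,R,[.667,.178,.08],down(89),20)
E
```

```text
[ 0.49812083 -0.35144361  0.15848798] [[ 1.     0.015  0.004]
 [ 0.015 -1.    -0.004]
 [ 0.004  0.004 -1.   ]] 0.649182004293503 0.0
[259. 169.] [248 106] [270 233]
20 x 0.668 -0.379 0.098 0.003 0.0 -0.769
```

Lever 2 fell to the tin floor: its apparent length of 127 px matches shelf depth. Lever 1 is next.

carry_out(plan="0.67 -0.38 0.1 0 0 -0.77;0.67 -0.38 0.1 0 0 -0.77;0.67 -0.38 0.1 0 0 -0.77;0.67 -0.38 0.1 0 0 -0.77;0.67 -0.38 0.1 0 0 -0.77;0.67 -0.38 0.1 0 0 -0.77;0.67 -0.38 0.1 0 0 -0.77;0.67 -0.38 0.1 0 0 -0.77")

```text
time_s: 13.57
eef_pos: [0.6665, -0.1746, 0.1205]
eef_rot: [0.0, 0.95, 0.312, 0.0]
wrist_force: [0.4, -0.3, -0.7]
opening: 0.649
grasp_force: 0.0
```

carry_out(plan="0.67 -0.38 0.1 0 0 -0.77;0.67 -0.38 0.1 0 0 -0.77;0.67 -0.38 0.1 0 0 -0.77;0.67 -0.38 0.1 0 0 -0.77;0.67 -0.38 0.1 0 0 -0.77;0.67 -0.38 0.1 0 0 -0.77;0.67 -0.38 0.1 0 0 -0.77;0.67 -0.38 0.1 0 0 -0.77")

```text
time_s: 14.23
eef_pos: [0.703, 0.0656, 0.0886]
eef_rot: [0.0, 0.811, 0.585, 0.0]
wrist_force: [0.4, -0.0, -0.3]
opening: 0.648
grasp_force: 0.0
```

carry_out(plan="0.67 -0.38 0.1 0 0 -0.77;0.67 -0.38 0.1 0 0 -0.77;0.67 -0.38 0.1 0 0 -0.77;0.67 -0.38 0.1 0 0 -0.77;0 0 0 0 0 0;0 0 0 0 0 0;0 0 0 0 0 0;0 0 0 0 0 0")

```text
time_s: 14.9
eef_pos: [0.6664, 0.18, 0.0731]
eef_rot: [0.0, 0.713, 0.701, 0.0]
wrist_force: [0.4, -0.2, -0.5]
opening: 0.65
grasp_force: 0.0
```

```bash
python3 - <<'E'
from m import *
w=cam('wrist'); p,R,o=now(); print(p,R.round(3),o['opening'],o['time_s'],o['q'].round(2))
for k in blobs(w,[22,120,80],[35,255,255],200): print(k.mean(0).round(),rect(w,k,.009))
screw(p,R,[.668,.178,-.019],down(89),8)
# wall foot line in wrist picture: darkest border
g=cv2.cvtColor(w['pixels'],cv2.COLOR_RGB2HSV)
for u in (20,100,200,300,400,500): print(u, g[0:140:6,u].tolist()[:0], np.argmax(np.diff(cv2.GaussianBlur(g[:,:,2],(5,5),0)[0:150,u].astype(int))))
E
```

```text
[0.66645576 0.17980792 0.07314784] [[ 0.018  1.     0.001]
 [ 1.    -0.018 -0.   ]
 [-0.     0.001 -1.   ]] 0.652840834654485 14.95 [ 0.09  0.56  1.39 -0.    1.2   0.11]
[258. 192.] (array([668.3, 179.4]), array([130.2,  19.7]), 89.1)
8 x -0.006 0.005 0.288 0.001 0.0 -0.001
20 [] 21
100 [] 14
200 [] 5
300 [] 2
400 [] 126
500 [] 7
```

carry_out(plan="0 0.04 0.29 0 0 0;0 0 0.29 0 0 0;0 0 0.29 0 0 0;0 0 0.29 0 0 0;0 0 0.29 0 0 0;0 0 0.29 0 0 0;0 0 0.29 0 0 0;0 0 0.27 0 0 0")

```text
time_s: 15.62
eef_pos: [0.6668, 0.1811, -0.0209]
eef_rot: [-0.0, 0.713, 0.701, -0.0]
wrist_force: [-0.4, 0.3, -0.5]
opening: 0.648
grasp_force: 0.0
```

carry_out(plan="0 0 0 0 0 0;0 0 0 0 0 0;0 0 0 0 0 0;0 0 0 0 0 0;0 0 0 0 0 0;0 0 0 0 0 0;0 0 0 0 0 0;0 0 0 0 0 0", claw=1)

```text
time_s: 16.28
eef_pos: [0.6677, 0.1812, -0.0185]
eef_rot: [0.0, 0.713, 0.701, 0.0]
wrist_force: [-0.7, -0.9, 1.9]
opening: 0.2
grasp_force: 59.0
```

carry_out(plan="0 0 -0.5 0 0 0;0 0 -0.6 0 0 0;0 0 -0.6 0 0 0;0 0 -0.6 0 0 0;0 0 -0.6 0 0 0;0 0 -0.6 0 0 0;0 0 -0.6 0 0 0;0 0 -0.3 0 0 0")

```text
time_s: 16.95
eef_pos: [0.6687, 0.1813, 0.1607]
eef_rot: [0.001, 0.713, 0.701, 0.002]
wrist_force: [0.9, -0.0, -0.1]
opening: 0.206
grasp_force: 58.7
```

```bash
python3 - <<'E'
from m import *
p,R,o=now(); print(p,R.round(3),o['opening'],o['time_s'],o['grasp_force'])
P,Q=screw(p,R,[.497,-.349,.155],down(1),22)
w=cam('wrist')
for k in blobs(w,[22,150,80],[35,255,255],200): print(k.mean(0).round(),rect(w,k,p[2]+.03))
E
```

```text
[0.66874279 0.18129677 0.16065544] [[ 0.016  1.     0.005]
 [ 1.    -0.016  0.   ]
 [ 0.001  0.005 -1.   ]] 0.2064035516764303 16.95 58.719223737716675
22 x -0.635 0.296 0.007 0.002 -0.002 0.699
[256. 232.] (array([668.5, 186.3]), array([117.3,  19.7]), 89.3)
```

carry_out(plan="-0.635 0.3 0.01 0 0 0.7;-0.635 0.3 0.01 0 0 0.7;-0.635 0.3 0.01 0 0 0.7;-0.635 0.3 0.01 0 0 0.7;-0.635 0.3 0.01 0 0 0.7;-0.635 0.3 0.01 0 0 0.7;-0.635 0.3 0.01 0 0 0.7;-0.635 0.3 0.01 0 0 0.7")

```text
time_s: 17.67
eef_pos: [0.7064, -0.0384, 0.1516]
eef_rot: [-0.001, 0.88, 0.476, -0.001]
wrist_force: [0.0, -0.9, -0.9]
opening: 0.207
grasp_force: 58.7
```

carry_out(plan="-0.635 0.3 0.01 0 0 0.7;-0.635 0.3 0.01 0 0 0.7;-0.635 0.3 0.01 0 0 0.7;-0.635 0.3 0.01 0 0 0.7;-0.635 0.3 0.01 0 0 0.7;-0.635 0.3 0.01 0 0 0.7;-0.635 0.3 0.01 0 0 0.7;-0.635 0.3 0.01 0 0 0.7")

```text
time_s: 18.33
eef_pos: [0.6234, -0.2442, 0.1485]
eef_rot: [-0.001, 0.977, 0.214, -0.001]
wrist_force: [-0.7, -0.8, 0.1]
opening: 0.206
grasp_force: 58.7
```

carry_out(plan="-0.635 0.3 0.01 0 0 0.7;-0.635 0.3 0.01 0 0 0.7;-0.635 0.3 0.01 0 0 0.7;-0.635 0.3 0.01 0 0 0.7;-0.635 0.3 0.01 0 0 0.7;-0.635 0.3 0.01 0 0 0.7;0 0 0 0 0 0;0 0 0 0 0 0")

```text
time_s: 19.0
eef_pos: [0.4954, -0.3515, 0.1467]
eef_rot: [-0.001, 1.0, 0.006, -0.001]
wrist_force: [0.6, 0.4, -0.4]
opening: 0.211
grasp_force: 58.7
```

```bash
python3 - <<'E'
from m import *
w=cam('wrist'); p,R,o=now(); print(p,R.round(3),o['opening'],o['grasp_force'])
for k in blobs(w,[22,150,80],[35,255,255],200): print(k.mean(0).round(),rect(w,k,p[2]+.03))
screw(p,R,[.498,-.349,.104],down(1),8)
E
```

```text
[ 0.49642082 -0.35100123  0.14699902] [[ 1.     0.014 -0.001]
 [ 0.014 -1.     0.001]
 [-0.001 -0.001 -1.   ]] 0.20937799060325152 58.73132407665253
[256. 226.] (array([ 503.4, -351.3]), array([123.4,  19.6]), 0.5)
8 x 0.005 -0.006 0.134 -0.002 0.001 -0.004
```

carry_out(plan="0.05 -0.05 0.2 0 0 0;0 0 0.2 0 0 0;0 0 0.2 0 0 0;0 0 0.2 0 0 0;0 0 0.2 0 0 0;0 0 0.07 0 0 0;0 0 0 0 0 0;0 0 0 0 0 0")

```text
time_s: 19.72
eef_pos: [0.4989, -0.3491, 0.105]
eef_rot: [-0.0, 1.0, 0.007, -0.0]
wrist_force: [0.1, -0.3, 0.1]
opening: 0.209
grasp_force: 58.7
```

carry_out(plan="0 0 0 0 0 0;0 0 0 0 0 0;0 0 0 0 0 0;0 0 0 0 0 0;0 0 0 0 0 0;0 0 0 0 0 0;0 0 -0.6 0 0 0;0 0 -0.6 0 0 0", claw=-0.4)

```text
time_s: 20.38
eef_pos: [0.4977, -0.348, 0.1518]
eef_rot: [-0.002, 1.0, 0.007, -0.002]
wrist_force: [0.5, -1.3, -0.0]
opening: 0.7
grasp_force: 0.0
```

```bash
cat >> m.py <<'E'
def axis(deg): return np.array([np.cos(np.radians(deg)),np.sin(np.radians(deg)),0])
def tilted(xdeg,th): # tool x at yaw xdeg, then turned by th deg about horizontal axis at xdeg-90
    return Ro.from_rotvec(axis(xdeg-90)*np.radians(th)).as_matrix()@down(xdeg)
def camintool(w,p,R): return R.T@(-np.array(w['R']).T@w['t']-p)
E
python3 - <<'E'
from m import *
w=cam('wrist'); p,R,o=now(); print(p,o['opening'],o['grasp_force'],camintool(w,p,R))
for k in blobs(w,[22,120,30],[35,255,255],20): print(k.mean(0).round(),k.min(0),k.max(0))
for k in blobs(w,[8,60,60],[22,220,255],300): print('wood',k.mean(0).round(),rect(w,k,.014))
tip=np.array([.4792,-.0616,.027])
R2=tilted(75.9,-20); P2=tip+.027*R2[:,2]; print(P2)
screw(p,R,P2-R2[:,2]*.09,R2,16)
E
```

```text
[ 0.50063232 -0.35078076  0.15887812] 0.7004874541900763 0.0 [ 0.06984349 -0.00165727 -0.16086427]
[265. 172.] [249 109] [278 239]
wood [ 32. 195.] (array([ 464.9, -117.5]), array([ 70.7, 153.6]), -14.2)
[ 0.47695033 -0.07055633  0.0016283 ]
16 x 0.297 -0.446 0.048 -0.139 -0.186 -0.81
```

carry_out(plan="0.3 -0.45 0.05 -0.14 -0.19 -0.81;0.3 -0.45 0.05 -0.14 -0.19 -0.81;0.3 -0.45 0.05 -0.14 -0.19 -0.81;0.3 -0.45 0.05 -0.14 -0.19 -0.81;0.3 -0.45 0.05 -0.14 -0.19 -0.81;0.3 -0.45 0.05 -0.14 -0.19 -0.81;0.3 -0.45 0.05 -0.14 -0.19 -0.81;0.3 -0.45 0.05 -0.14 -0.19 -0.81")

```text
time_s: 21.1
eef_pos: [0.5467, -0.1867, 0.1253]
eef_rot: [0.056, 0.941, 0.327, -0.074]
wrist_force: [0.6, 0.9, -0.2]
opening: 0.7
grasp_force: 0.0
```

carry_out(plan="0.3 -0.45 0.05 -0.14 -0.19 -0.81;0.3 -0.45 0.05 -0.14 -0.19 -0.81;0.3 -0.45 0.05 -0.14 -0.19 -0.81;0.3 -0.45 0.05 -0.14 -0.19 -0.81;0.3 -0.45 0.05 -0.14 -0.19 -0.81;0.3 -0.45 0.05 -0.14 -0.19 -0.81;0.3 -0.45 0.05 -0.14 -0.19 -0.81;0.3 -0.45 0.05 -0.14 -0.19 -0.81")

```text
time_s: 21.77
eef_pos: [0.4821, -0.0351, 0.0799]
eef_rot: [0.105, 0.775, 0.607, -0.14]
wrist_force: [0.4, 0.1, 0.2]
opening: 0.702
grasp_force: 0.0
```

carry_out(plan="0 0 0 0 0 0;0 0 0 0 0 0;0 0 0 0 0 0;0 0 0 0 0 0;0 0 0 0 0 0;0 0 0 0 0 0;0 0 0 0 0 0;0 0 0 0 0 0")

```text
time_s: 22.43
eef_pos: [0.4823, -0.0365, 0.0801]
eef_rot: [0.105, 0.777, 0.605, -0.14]
wrist_force: [-0.5, 0.6, 0.6]
opening: 0.7
grasp_force: 0.0
```

```bash
python3 - <<'E'
from m import *
w=cam('wrist'); s=cam('side'); p,R,o=now(); print(p,o['opening'],o['q'].round(3),camintool(w,p,R)); print(R.round(3))
for n,c in(('w',w),('s',s)):
  for k in blobs(c,[5,120,30],[22,255,125],60): print(n,'grip?',k.mean(0).round(1),k.min(0),k.max(0),cv2.contourArea(k))
  for X in([.4792,-.0616,.06],[.4792,-.0616,.037]): print(proj(c,X))
  for k in blobs(c,[8,60,110],[22,200,255],400): print('wood',k.mean(0).round(),rect(c,k,.014))
R2=tilted(75.9,-20); P2=np.array([.4792,-.0616,.027])+.027*R2[:,2]; print(P2)
screw(p,R,P2,R2,8)
save(w,'w7.png');save(s,'s7.png')
E
```

```text
[ 0.48220026 -0.03630365  0.07998262] 0.7016215405997376 [-0.078  0.244  1.859 -0.382  1.136  0.348] [ 7.14787378e-02  9.91749153e-05 -1.68425934e-01]
[[ 0.228  0.97  -0.091]
 [ 0.911 -0.245 -0.332]
 [-0.344 -0.007 -0.939]]
w grip? [258.2 198.6] [241 179] [275 217] 1184.5
[[260.87489696 237.3009564 ]]
[[260.68078957 215.41821738]]
wood [268. 172.] (array([475.5, -67.4]), array([162.8, 149.9]), 75.9)
s grip? [303.4 192.5] [299 187] [308 197] 66.0
s grip? [320.6  53.8] [286  45] [362  66] 996.0
s grip? [336.4  20.5] [293   0] [381  45] 3489.5
[[303.55973334 190.96542752]]
[[302.78091948 196.62397131]]
wood [303. 202.] (array([476.9, -69.7]), array([161.8, 149.8]), 75.9)
wood [328.  36.] (array([  328.5, -1183. ]), array([466.3, 407.1]), 88.4)
[ 0.47695033 -0.07055633  0.0016283 ]
8 x -0.017 0.011 0.267 -0.009 0.003 0.001
```

carry_out(plan="-0.02 0.01 0.27 0 0 0;-0.02 0.01 0.27 0 0 0;-0.02 0.01 0.27 0 0 0;-0.02 0.01 0.27 0 0 0;-0.02 0.01 0.27 0 0 0;-0.02 0.01 0.27 0 0 0;-0.02 0.01 0.27 0 0 0;-0.02 0.01 0.25 0 0 0")

```text
time_s: 23.2
eef_pos: [0.4756, -0.0716, 0.0005]
eef_rot: [0.104, 0.776, 0.606, -0.14]
wrist_force: [-0.5, -1.0, -0.9]
opening: 0.698
grasp_force: 0.0
```

carry_out(plan="0 0 0 0 0 0;0 0 0 0 0 0;0 0 0 0 0 0;0 0 0 0 0 0;0 0 0 0 0 0;0 0 0 0 0 0;0 0 0 0 0 0;0 0 0 0 0 0", claw=1)

```text
time_s: 23.87
eef_pos: [0.4765, -0.0709, 0.0021]
eef_rot: [0.105, 0.776, 0.606, -0.139]
wrist_force: [-0.1, 1.8, 1.3]
opening: 0.276
grasp_force: 59.2
```

```bash
python3 - <<'E'
from m import *
p,R,o=now(); print(p,o['opening'],o['q'].round(3),o['grasp_force'],o['wrist_force']); print(R.round(3))
w=cam('wrist');print(camintool(w,p,R))
c=w
for k in blobs(c,[8,60,110],[22,200,255],400): print('wood',k.mean(0).round(),rect(c,k,.014))
E
```

```text
[ 0.47654113 -0.07094735  0.00214195] 0.27563283583535514 [-0.148  0.366  1.905 -0.431  0.958  0.363] 59.239720702171326 [-0.06440849  1.79778213  1.31485828]
[[ 0.227  0.97  -0.089]
 [ 0.911 -0.244 -0.332]
 [-0.344 -0.006 -0.939]]
[ 7.16673863e-02 -9.81788140e-05 -1.68425090e-01]
wood [256. 307.] (array([ 462. , -128.1]), array([56.2, 50.4]), 76.4)
wood [259. 159.] (array([482.5, -48. ]), array([121.9, 150.1]), -14.3)
```

The handle is gripped. I'll refine the wall's foot line, then plan the lift and turn.

```bash
cat > pl.py <<'E'
from m import *
p1=np.array([.4765,-.0709,.0021]); R1t=np.array([[.227,.970,-.089],[.911,-.244,-.332],[-.344,-.006,-.939]])
H=np.array([.4792,-.0616,.037])
P1=np.c_[axis(-14.1),axis(75.9),[0,0,1]]
def goal(wo,yaw,clear,z0,lean=20,dx=0):
    l=np.radians(lean); Rw=Ro.from_euler('z',yaw,degrees=True).as_matrix()
    Rf=Rw@Ro.from_euler('x',90-lean,degrees=True).as_matrix()
    hf=np.array([dx,-.17*np.sin(l)-clear+.1*np.sin(l)-.037*np.cos(l), z0+.1*np.cos(l)+.037*np.sin(l)])
    D=Rf@P1.T; U,_,V=np.linalg.svd(D@R1t)
    return np.array(wo)+Rw@hf+D@(p1-H), U@V
E
python3 - <<'E'
from pl import *
t=cam('top')
g=cv2.GaussianBlur(cv2.cvtColor(t['pixels'],cv2.COLOR_RGB2GRAY),(3,3),0).astype(float)
pts=[]
for r in range(152,264,6):
    d=np.diff(g[r,130:165]); i=int(np.argmax(d)); 
    if 0<i<len(d)-1:
        a,b,c=d[i-1:i+2]; pts.append((130+i+.5+.5*(a-c)/(a-2*b+c),r,d[i]))
pts=np.array(pts); print(pts[:,0].round(1),pts[:,2].round())
X=onz(t,pts[:,:2],0); X=X[abs(pts[:,0]-np.median(pts[:,0]))<2]
f=np.polyfit(X[:,0],X[:,1],1); print(np.degrees(np.arctan(f[0])),np.polyval(f,.58))
wo=[.58,np.polyval(f,.58),0]; yaw=3.7
p,R,o=now()
A,RA=p+[0,0,.13],R
screw(p,R,A,R,6)
B,RB=goal(wo,yaw,.05,.03); print('B',B,RB.round(3)); screw(A,R,B,RB,18)
C,_=goal(wo,yaw,.003,.003); print(C); screw(B,RB,C,RB,6)
E
```

```text
[144.1 144.1 144.  144.1 144.1 144.1 143.9 144.1 144.1 144.1 144.  144.1
 144.1 144.1 144.1 144.1 144.1 144.1 144.1] [25. 24. 24. 25. 26. 25. 25. 26. 25. 25. 26. 26. 27. 27. 26. 25. 25. 25.
 25.]
3.773850247708987 0.311934766889847
6 x -0.186 -0.003 -0.509 0.0 0.0 0.0
B [0.58476025 0.23285243 0.11559356] [[-0.043  0.998 -0.055]
 [ 0.643  0.07   0.763]
 [ 0.765 -0.002 -0.644]]
18 x 0.448 0.11 0.124 0.046 0.672 -0.181
[0.58172723 0.27975446 0.08859356]
6 x 0.04 0.001 0.222 0.0 0.0 0.0
```

```bash
python3 - <<'E'
from pl import *
wo=[.58,.312,0]
p,R,o=now(); p=p+[0,0,.13]
v=np.array([.45,.11,.12])*.04; w=np.array([.05,.67,-.18])*.1
c=np.array([[x,y,z] for x in(-.075,.075) for y in(-.1,.07) for z in(-.037,-.023)])
hT=R1t.T@(H-p1); PT=R1t.T@P1
for i in range(19):
    C=p+R@hT+c@(R@PT).T
    if i%3==0: print(i,p.round(3),'minz',C[:,2].min().round(3),'max y',C[:,1].max().round(3),'z',C[:,2].max().round(3))
    p=p+R@v; R=R@Ro.from_rotvec(w).as_matrix()
E
```

```text
0 [ 0.477 -0.071  0.132] minz 0.13 max y 0.025 z 0.144
3 [ 0.5   -0.027  0.103] minz 0.081 max y 0.064 z 0.133
6 [0.522 0.022 0.084] minz 0.043 max y 0.106 z 0.13
9 [0.541 0.075 0.075] minz 0.018 max y 0.148 z 0.135
12 [0.558 0.13  0.078] minz 0.008 max y 0.189 z 0.148
15 [0.573 0.183 0.093] minz 0.012 max y 0.228 z 0.169
18 [0.585 0.234 0.118] minz 0.031 max y 0.268 z 0.197
```

carry_out(plan="-0.1 0 -0.25 0 0 0;-0.19 0 -0.51 0 0 0;-0.19 0 -0.51 0 0 0;-0.19 0 -0.51 0 0 0;-0.19 0 -0.51 0 0 0;-0.19 0 -0.51 0 0 0;-0.09 0 -0.26 0 0 0;0 0 0 0 0 0")

```text
time_s: 24.63
eef_pos: [0.4785, -0.0724, 0.1354]
eef_rot: [0.107, 0.777, 0.605, -0.138]
wrist_force: [-0.3, -1.0, -1.9]
opening: 0.269
grasp_force: 59.4
```

carry_out(plan="-0.09 0 -0.24 0 0 0;-0.09 0 -0.24 0 0 0;0.45 0.11 0.12 0.05 0.67 -0.18;0.45 0.11 0.12 0.05 0.67 -0.18;0.45 0.11 0.12 0.05 0.67 -0.18;0.45 0.11 0.12 0.05 0.67 -0.18;0.45 0.11 0.12 0.05 0.67 -0.18;0.45 0.11 0.12 0.05 0.67 -0.18")

```text
time_s: 25.3
eef_pos: [0.5216, 0.0215, 0.1038]
eef_rot: [-0.039, 0.756, 0.653, 0.004]
wrist_force: [-0.7, -0.6, -3.5]
opening: 0.276
grasp_force: 59.3
```

carry_out(plan="0.45 0.11 0.12 0.05 0.67 -0.18;0.45 0.11 0.12 0.05 0.67 -0.18;0.45 0.11 0.12 0.05 0.67 -0.18;0.45 0.11 0.12 0.05 0.67 -0.18;0.45 0.11 0.12 0.05 0.67 -0.18;0.45 0.11 0.12 0.05 0.67 -0.18;0 0 0 0 0 0;0 0 0 0 0 0")

```text
time_s: 25.97
eef_pos: [0.558, 0.128, 0.0978]
eef_rot: [-0.178, 0.704, 0.672, 0.145]
wrist_force: [0.8, 0.1, -3.4]
opening: 0.274
grasp_force: 59.4
```

```bash
python3 - <<'E'
from pl import *
p,R,o=now();print(p,o['q'].round(2),o['opening'],o['grasp_force'],o['wrist_force'],o['time_s']);print(R.round(3))
B,RB=goal([.58,.312,0],3.75,.045,.03)
screw(p,R,B,RB,8)
E
```

```text
[0.55798183 0.12795163 0.0978479 ] [-0.25  0.34  1.73  0.46  1.27 -0.39] 0.2736729839501069 59.43345129489899 [ 0.77550949  0.05344195 -3.38639104] 25.9667
[[ 0.055  0.998 -0.035]
 [ 0.894 -0.034  0.446]
 [ 0.444 -0.056 -0.894]]
8 x 0.312 0.086 0.159 0.028 0.508 -0.145
```

carry_out(plan="0.31 0.09 0.16 0.03 0.51 -0.145;0.31 0.09 0.16 0.03 0.51 -0.145;0.31 0.09 0.16 0.03 0.51 -0.145;0.31 0.09 0.16 0.03 0.51 -0.145;0.31 0.09 0.16 0.03 0.51 -0.145;0.31 0.09 0.16 0.03 0.51 -0.145;0.31 0.09 0.16 0.03 0.51 -0.145;0.31 0.09 0.16 0.03 0.51 -0.145")

```text
time_s: 26.63
eef_pos: [0.5863, 0.2381, 0.1162]
eef_rot: [-0.31, 0.617, 0.663, 0.288]
wrist_force: [0.0, -0.0, -2.6]
opening: 0.278
grasp_force: 59.5
```

carry_out(plan="0 0 0 0 0 0;0 0 0 0 0 0;0 0 0 0 0 0;0 0 0 0 0 0;0 0 0 0 0 0;0 0 0 0 0 0;0 0 0 0 0 0;0 0 0 0 0 0")

```text
time_s: 27.3
eef_pos: [0.5865, 0.2381, 0.1165]
eef_rot: [-0.31, 0.618, 0.663, 0.288]
wrist_force: [-0.4, -0.2, -2.0]
opening: 0.27
grasp_force: 59.5
```

```bash
cat > vis.py <<'E'
from pl import *
p,R,o=now();print(p,o['q'].round(2),o['opening'],o['wrist_force'],o['time_s'])
hT=R1t.T@(H-p1); PT=R1t.T@P1; h=p+R@hT; P=R@PT
print('lean',np.degrees(np.arccos(P[2,1])),'yaw',np.degrees(np.arctan2(P[1,0],P[0,0])),'roll z',P[2,0])
t=cam('top');s=cam('side')
for n,c in(('t',t),('s',s)):
  print(n,'pred corners top front/back', [proj(c,h+P@v)[0].round(1) for v in np.array([[-.075,.07,-.023],[.075,.07,-.023],[-.075,.07,-.037],[.075,.07,-.037]])])
  print('foot back',[proj(c,h+P@v)[0].round(1) for v in np.array([[-.075,-.1,-.037],[.075,-.1,-.037]])])
  for k in blobs(c,[8,50,60],[22,220,255],60):
      r=cv2.boxPoints(cv2.minAreaRect(k)).round(); print('wood',k.mean(0).round(),r.tolist())
E
python3 vis.py; python3 - <<'E'
from pl import *
p,R,o=now()
for a in((.003,.003),(.003,.0)):
    C,RC=goal([.58,.312,0],3.75,*a); p,R=screw(p,R,C,RC,6)
E
```

```text
[0.58654885 0.23813228 0.11651201] [-0.24  0.51  1.65  0.83  1.41 -0.64] 0.2702073635313641 [-0.41010023 -0.22401536 -2.04669408] 27.3
lean 19.885585254392527 yaw 3.790523199243783 roll z 0.0013330730778696607
t pred corners top front/back [array([145.9, 222.9]), array([145.9, 162.6]), array([141. , 223.4]), array([141.1, 163.4])]
foot back [array([177.4, 227.6]), array([176.5, 176. ])]
wood [ 34. 263.] [[0.0, 232.0], [60.0, 226.0], [67.0, 292.0], [7.0, 298.0]]
wood [150. 193.] [[123.0, 223.0], [128.0, 159.0], [184.0, 164.0], [179.0, 227.0]]
s pred corners top front/back [array([294.7, 259.1]), array([218.1, 258.2]), array([294.9, 266.2]), array([217.7, 265.2])]
foot back [array([288.1, 282. ]), array([223.9, 281.2])]
wood [255. 265.] [[217.0, 243.0], [293.0, 243.0], [293.0, 280.0], [217.0, 280.0]]
wood [492.  57.] [[481.0, 72.0], [498.0, 37.0], [505.0, 41.0], [489.0, 76.0]]
wood [325.  24.] [[284.0, 0.0], [382.0, 0.0], [382.0, 64.0], [284.0, 64.0]]
6 x 0.023 -0.007 0.208 0.001 -0.005 0.002
6 x -0.01 0.0 0.008 0.0 0.0 0.0
```

```bash
python3 - <<'E'
from pl import *
for n,x0,x1,y0,y1 in(('side',200,310,235,290),('top',110,200,150,235)):
    c=cam(n); h=cv2.cvtColor(c['pixels'],cv2.COLOR_RGB2HSV); m=cv2.inRange(h,np.array([8,50,40]),np.array([22,220,255]))
    if n=='side':
        for r in range(y0,y1,2):
            k=np.flatnonzero(m[r,x0:x1]); print(r,len(k),(k.min()+x0,k.max()+x0) if len(k) else '',h[r,225].tolist(),h[r,285].tolist())
    else:
        for cc in range(x0,x1,3):
            k=np.flatnonzero(m[y0:y1,cc]); print(cc,len(k),(k.min()+y0,k.max()+y0) if len(k) else '',h[170,cc].tolist())
E
```

```text
235 0  [99, 20, 130] [102, 19, 133]
237 0  [103, 18, 131] [100, 18, 131]
239 0  [105, 19, 133] [101, 16, 130]
241 0  [103, 18, 129] [98, 16, 129]
243 7 (np.int64(252), np.int64(258)) [105, 19, 131] [109, 21, 132]
245 12 (np.int64(250), np.int64(261)) [102, 19, 133] [103, 18, 130]
247 12 (np.int64(250), np.int64(261)) [110, 17, 132] [102, 19, 132]
249 12 (np.int64(250), np.int64(261)) [103, 18, 131] [107, 17, 132]
251 12 (np.int64(250), np.int64(261)) [101, 21, 132] [105, 19, 131]
253 12 (np.int64(250), np.int64(261)) [100, 18, 131] [103, 18, 129]
255 12 (np.int64(250), np.int64(261)) [113, 17, 132] [106, 22, 130]
257 12 (np.int64(250), np.int64(261)) [120, 2, 128] [102, 20, 129]
259 75 (np.int64(218), np.int64(292)) [18, 80, 162] [17, 64, 155]
261 77 (np.int64(217), np.int64(293)) [18, 95, 169] [18, 96, 168]
263 77 (np.int64(217), np.int64(293)) [17, 97, 169] [18, 93, 168]
265 76 (np.int64(218), np.int64(293)) [17, 92, 138] [18, 94, 157]
267 74 (np.int64(219), np.int64(292)) [17, 87, 79] [16, 90, 94]
269 72 (np.int64(220), np.int64(291)) [14, 80, 83] [16, 90, 82]
271 70 (np.int64(221
[... 983 characters left out ...]
149 60 (np.int64(164), np.int64(223)) [17, 122, 136]
152 59 (np.int64(165), np.int64(223)) [17, 120, 128]
155 59 (np.int64(166), np.int64(224)) [17, 121, 129]
158 58 (np.int64(167), np.int64(224)) [16, 121, 131]
161 58 (np.int64(168), np.int64(225)) [17, 118, 134]
164 53 (np.int64(169), np.int64(225)) [17, 119, 141]
167 47 (np.int64(170), np.int64(225)) [16, 94, 138]
170 44 (np.int64(171), np.int64(225)) [105, 7, 139]
173 43 (np.int64(173), np.int64(226)) [105, 11, 143]
176 26 (np.int64(189), np.int64(226)) [103, 13, 141]
179 22 (np.int64(188), np.int64(226)) [90, 14, 55]
182 0  [30, 9, 29]
185 0  [23, 12, 82]
188 0  [5, 23, 66]
191 0  [15, 17, 60]
194 0  [105, 11, 136]
197 0  [105, 14, 141]
```

Panel corners match the predictions to within about 1 px, so I'll approach the wall.

carry_out(plan="0.02 0 0.21 0 0 0;0.02 0 0.21 0 0 0;0.02 0 0.21 0 0 0;0.02 0 0.21 0 0 0;0.02 0 0.21 0 0 0;0.02 0 0.2 0 0 0;0 0 0 0 0 0;0 0 0 0 0 0")

```text
time_s: 28.17
eef_pos: [0.5829, 0.2802, 0.0875]
eef_rot: [-0.311, 0.617, 0.663, 0.288]
wrist_force: [-0.4, -0.2, -2.8]
opening: 0.274
grasp_force: 59.3
```

```bash
python3 vis.py | head -2; python3 - <<'E'
from pl import *
p,R,o=now()
for a in((.003,.0),(.0,.0)):
    C,RC=goal([.58,.312,0],3.75,*a); p,R=screw(p,R,C,RC,4)
E
```

```text
[0.58290864 0.28023847 0.08748679] [-0.17  0.56  1.66  0.87  1.33 -0.64] 0.27420432478968226 [-0.38897509 -0.24355689 -2.81835034] 28.1667
lean 19.8522815676215 yaw 3.85281410673037 roll z 0.00012349323629929246
4 x -0.01 -0.012 0.012 0.001 -0.008 0.004
4 x 0.012 0.0 0.014 0.0 0.0 0.0
```

carry_out(plan="-0.019 0 0.016 0 0 0;0 0 0 0 0 0;-0.019 0 0.016 0 0 0;0 0 0 0 0 0;0 0 0 0 0 0;0 0 0 0 0 0;0 0 0 0 0 0;0 0 0 0 0 0")

```text
time_s: 28.93
eef_pos: [0.5835, 0.2796, 0.086]
eef_rot: [-0.31, 0.618, 0.663, 0.288]
wrist_force: [0.6, 0.4, -3.1]
opening: 0.272
grasp_force: 59.3
```

carry_out(plan="0.016 0 0.019 0 0 0;0 0 0 0 0 0;0.016 0 0.019 0 0 0;0 0 0 0 0 0;0 0 0 0 0 0;0 0 0 0 0 0;0 0 0 0 0 0;0 0 0 0 0 0")

```text
time_s: 29.6
eef_pos: [0.5834, 0.2816, 0.086]
eef_rot: [-0.31, 0.618, 0.663, 0.288]
wrist_force: [-0.7, -0.5, -2.9]
opening: 0.275
grasp_force: 59.3
```

carry_out(plan="-0.019 0 0.016 0 0 0;0 0 0 0 0 0;0 0 0 0 0 0;-0.01 0 0.008 0 0 0;0 0 0 0 0 0;0 0 0 0 0 0;0 0 0 0 0 0;0 0 0 0 0 0")

```text
time_s: 30.27
eef_pos: [0.5835, 0.2817, 0.0855]
eef_rot: [-0.31, 0.617, 0.663, 0.288]
wrist_force: [-3.1, -1.7, 5.5]
opening: 0.273
grasp_force: 60.6
```

carry_out(plan="0.016 0 0.019 0 0 0;0 0 0 0 0 0;0.016 0 0.019 0 0 0;0 0 0 0 0 0;0 0 0 0 0 0;0 0 0 0 0 0;0 0 0 0 0 0;0 0 0 0 0 0")

```text
time_s: 30.93
eef_pos: [0.5839, 0.2831, 0.0855]
eef_rot: [-0.31, 0.617, 0.663, 0.288]
wrist_force: [-2.3, -3.9, 6.4]
opening: 0.272
grasp_force: 60.8
```

carry_out(plan="0.016 0 0.019 0 0 0;0 0 0 0 0 0;0 0 0 0 0 0;0.016 0 0.019 0 0 0;0 0 0 0 0 0;0 0 0 0 0 0;0 0 0 0 0 0;0 0 0 0 0 0")

```text
time_s: 31.6
eef_pos: [0.584, 0.2832, 0.0854]
eef_rot: [-0.309, 0.618, 0.663, 0.288]
wrist_force: [-6.8, -16.1, 10.0]
opening: 0.271
grasp_force: 62.3
```

```bash
python3 vis.py | grep -v wood;  python3 - <<'E'
from pl import *
c=cam('side'); h=cv2.cvtColor(c['pixels'],cv2.COLOR_RGB2HSV); m=cv2.inRange(h,np.array([8,50,40]),np.array([22,220,255]))
for r in range(260,290,2):
    k=np.flatnonzero(m[r,200:310]); print(r,len(k),(k.min()+200,k.max()+200) if len(k) else '')
E
```

```text
[0.58395155 0.28321106 0.08537151] [-0.16  0.56  1.66  0.88  1.32 -0.64] 0.2707217934767171 [ -6.770258   -16.1495008   10.00593437] 31.6
lean 19.975360577337664 yaw 3.770380765770718 roll z 0.0025674633538587716
t pred corners top front/back [array([131.1, 225. ]), array([131.5, 166.5]), array([126.4, 225.5]), array([126.9, 167.2])]
foot back [array([164. , 229.2]), array([163.4, 178.9])]
s pred corners top front/back [array([294.7, 288. ]), array([217.3, 286.8]), array([294.9, 295.4]), array([216.9, 294.2])]
foot back [array([287.9, 306.3]), array([223.2, 305.3])]
260 0 
262 0 
264 0 
266 0 
268 0 
270 11 (np.int64(250), np.int64(260))
272 12 (np.int64(250), np.int64(261))
274 11 (np.int64(250), np.int64(260))
276 11 (np.int64(250), np.int64(260))
278 11 (np.int64(250), np.int64(260))
280 11 (np.int64(250), np.int64(260))
282 11 (np.int64(250), np.int64(260))
284 0 
286 0 
288 0
```

Firm wall and shelf contact at a 20° lean, so I'll release and back off.

carry_out(plan="0 0 0 0 0 0;0 0 0 0 0 0;0 0 0 0 0 0;0 0 0 0 0 0;0 0 0 0 0 0;0 0 -0.1 0 0 0;0 0 -0.2 0 0 0;0 0 -0.4 0 0 0", claw=-0.4)

```text
time_s: 32.42
eef_pos: [0.5834, 0.2645, 0.1021]
eef_rot: [-0.311, 0.617, 0.663, 0.287]
wrist_force: [-0.8, -0.2, -0.0]
opening: 0.696
grasp_force: 0.0
```

carry_out(plan="0 0 -0.5 0 0 0;0 0 -0.6 0 0 0;0 0 -0.6 0 0 0;0 0 -0.6 0 0 0;0 0 -0.6 0 0 0;0 0 -0.6 0 0 0;0 0 -0.2 0 0 0;0 0 0 0 0 0")

```text
time_s: 33.08
eef_pos: [0.5946, 0.1483, 0.1996]
eef_rot: [-0.308, 0.618, 0.663, 0.289]
wrist_force: [-0.4, 0.4, -0.2]
opening: 0.697
grasp_force: 0.0
```

```bash
python3 - <<'E'
from pl import *
p,R,o=now();print(p,o['opening'],o['time_s'])
w=cam('wrist');save(w,'w8.png')
for k in blobs(w,[8,50,60],[22,220,255],400): print('wood',k.mean(0).round(),cv2.boxPoints(cv2.minAreaRect(k)).round(1).tolist())
# predicted panel corners
l=np.radians(20);Rw=Ro.from_euler('z',3.75,degrees=True).as_matrix()
for nm,v in (('top front',[(-.075,-.014*np.cos(l),.1597+.0048),(.075,-.014*np.cos(l),.1645)]),('foot front',[(-.075,-.0713,.0048),(.075,-.0713,.0048)]),('12mm up foot',[(-.075,-.0672,.016),(.075,-.0672,.016)])):
    print(nm,[proj(w,np.array([.58,.312,0])+Rw@np.array(x))[0].round(1) for x in v])
R2=down(88) ; 
tq=axis(-76.8); tube=np.array([.693,-.044]); 
E
```

```text
[0.5945803  0.14834816 0.19964048] 0.6967921831982288 33.0833
wood [260. 150.] [[175.0, 98.0], [334.0, 98.0], [334.0, 228.0], [175.0, 228.0]]
wood [282.   5.] [[257.0, 0.0], [304.0, 0.0], [304.0, 10.0], [257.0, 10.0]]
wood [168.   4.] [[81.0, 0.0], [257.0, 0.0], [257.0, 10.0], [81.0, 10.0]]
top front [array([172.6, 103.7]), array([331.4, 104.4])]
foot front [array([193.4, 234.6]), array([311.6, 235. ])]
12mm up foot [array([192.3, 227.6]), array([312.6, 228.1])]
```

```bash
python3 - <<'E'
from m import *
p,R,o=now(); screw(p,R,[.693,-.044,.13],down(103),16)
E
```

```text
16 x -0.347 0.108 -0.049 0.043 -0.544 -0.092
```

carry_out(plan="-0.35 0.11 -0.05 0.04 -0.54 -0.09;-0.35 0.11 -0.05 0.04 -0.54 -0.09;-0.35 0.11 -0.05 0.04 -0.54 -0.09;-0.35 0.11 -0.05 0.04 -0.54 -0.09;-0.35 0.11 -0.05 0.04 -0.54 -0.09;-0.35 0.11 -0.05 0.04 -0.54 -0.09;-0.35 0.11 -0.05 0.04 -0.54 -0.09;-0.35 0.11 -0.05 0.04 -0.54 -0.09", claw=-1)

```text
time_s: 33.8
eef_pos: [0.6376, 0.0599, 0.1381]
eef_rot: [-0.16, 0.635, 0.741, 0.148]
wrist_force: [0.3, -0.0, -0.6]
opening: 0.998
grasp_force: 0.0
```

carry_out(plan="-0.35 0.11 -0.05 0.04 -0.54 -0.09;-0.35 0.11 -0.05 0.04 -0.54 -0.09;-0.35 0.11 -0.05 0.04 -0.54 -0.09;-0.35 0.11 -0.05 0.04 -0.54 -0.09;-0.35 0.11 -0.05 0.04 -0.54 -0.09;-0.35 0.11 -0.05 0.04 -0.54 -0.09;-0.35 0.11 -0.05 0.04 -0.54 -0.09;-0.35 0.11 -0.05 0.04 -0.54 -0.09")

```text
time_s: 34.47
eef_pos: [0.6928, -0.0433, 0.1263]
eef_rot: [-0.003, 0.623, 0.782, 0.002]
wrist_force: [0.3, 0.5, -0.3]
opening: 0.999
grasp_force: 0.0
```

carry_out(plan="0 0 0 0 0 0;0 0 0 0 0 0;0 0 0 0 0 0;0 0 0 0 0 0;0 0 0 0 0 0;0 0 0 0 0 0;0 0 0 0 0 0;0 0 0 0 0 0")

```text
time_s: 35.13
eef_pos: [0.6934, -0.0444, 0.1281]
eef_rot: [-0.002, 0.624, 0.782, 0.004]
wrist_force: [0.0, 0.3, -0.4]
opening: 1.002
grasp_force: 0.0
```

```bash
python3 - <<'E'
from m import *
p,R,o=now(); w=cam('wrist'); print(p,R.round(3),o['opening'],camintool(w,p,R)); save(w,'w9.png')
print([proj(w,np.r_[x,.035])[0].round() for x in ([.704,.025],[.732,-.102],[.683,-.112],[.654,.012])])
g=cv2.cvtColor(w['pixels'],cv2.COLOR_RGB2HSV)
m=((g[:,:,2]>25)&(g[:,:,2]<100)&(g[:,:,1]<70)).astype(np.uint8)
m=cv2.morphologyEx(m,cv2.MORPH_OPEN,np.ones((3,3)))
cs,_=cv2.findContours(m,cv2.RETR_EXTERNAL,cv2.CHAIN_APPROX_NONE)
for k in cs:
    if cv2.contourArea(k)>800: print(cv2.contourArea(k),cv2.boundingRect(k),rect(w,k.reshape(-1,2),.035))
screw(p,R,[.693,-.044,-.015],down(103),8)
E
```

```text
[ 0.6934234  -0.0443796   0.12808088] [[-0.222  0.975  0.001]
 [ 0.975  0.222  0.009]
 [ 0.008  0.002 -1.   ]] 1.0016065143359039 [ 7.17451582e-02 -6.42726429e-05 -1.68404064e-01]
[array([287., 112.]), array([282., 257.]), array([228., 256.]), array([224., 114.])]
30451.0 (0, 246, 512, 138) (array([ 724.9, -173.3]), array([510.4, 157.3]), 12.8)
8 x -0.001 -0.002 0.447 0.003 -0.01 -0.004
```

View pics/w9.png

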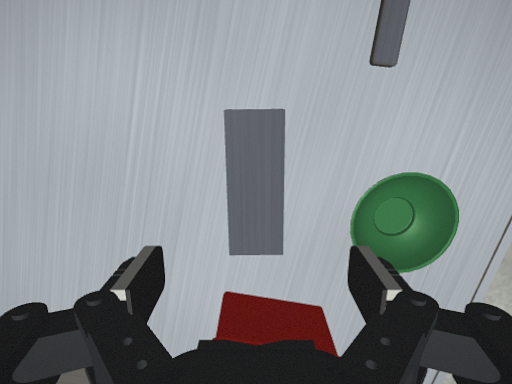

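The wrist view shows the tube centred between the fingers (columns 224–285, rows 109–255), matching the prediction. I'll narrow the jaws slightly to clear the bowl.

carry_out(plan="0 0 0.3 0 -0.04 0;0 0 0.5 0 -0.04 0;0 0 0.5 0 0 0;0 0 0.5 0 0 0;0 0 0.5 0 0 0;0 0 0.5 0 0 0;0 0 0.5 0 0 0;0 0 0.28 0 0 0", claw=-0.65)

```text
time_s: 35.85
eef_pos: [0.6916, -0.0435, -0.0189]
eef_rot: [-0.001, 0.624, 0.782, -0.0]
wrist_force: [-0.7, 0.3, -0.1]
opening: 0.829
grasp_force: 0.0
```

carry_out(plan="0 0 0 0 0 0;0 0 0 0 0 0;0 0 0 0 0 0;0 0 0 0 0 0;0 0 0 0 0 0;0 0 0 0 0 0;0 0 0 0 0 0;0 0 0 0 0 0", claw=1)

```text
time_s: 36.52
eef_pos: [0.6938, -0.044, -0.015]
eef_rot: [0.001, 0.624, 0.782, 0.001]
wrist_force: [-0.4, 0.0, -4.9]
opening: 0.574
grasp_force: 65.7
```

carry_out(plan="0 0 -0.2 0 0 0;0 0 -0.4 0 0 0;0 0 -0.4 0 0 0;0 0 -0.4 0 0 0;0 0 -0.4 0 0 0;0 0 -0.2 0 0 0;0 0 0 0 0 0;0 0 0 0 0 0")

```text
time_s: 37.18
eef_pos: [0.6944, -0.0443, 0.0664]
eef_rot: [0.002, 0.624, 0.782, 0.001]
wrist_force: [-0.4, -0.0, -4.1]
opening: 0.571
grasp_force: 65.9
```

```bash
python3 - <<'E'
from m import *
p,R,o=now(); print(p,R.round(3),o['opening'],o['grasp_force'],o['wrist_force'],o['q'].round(2))
Rw=Ro.from_euler('z',3.75,degrees=True).as_matrix()
tgt=np.array([.582,.312,0])+Rw@[0,-.0713-.025-.022,0]; tgt[2]=.06; print(tgt)
screw(p,R,tgt,down(183.75),18)
E
```

```text
[ 0.69438123 -0.04425672  0.06641019] [[-0.222  0.975  0.005]
 [ 0.975  0.222 -0.   ]
 [-0.001  0.005 -1.   ]] 0.5705066145009248 65.88458955287933 [-0.44654731 -0.01101102 -4.12708837] [-0.23  0.57  1.38  0.    1.19 -0.46]
[0.58973719 0.19395329 0.06      ]
18 x 0.349 0.181 0.009 0.002 0.002 -0.784
```

```bash
python3 - <<'E'
from m import *
p,R,o=now()
Rw=Ro.from_euler('z',3.75,degrees=True).as_matrix()
tgt=np.array([.582,.312,0])+Rw@[0,-.172,0]; tgt[2]=.06; print(tgt)
p,R=screw(p,R,tgt,down(183.75),16)
E
```

```text
[0.59324934 0.14036827 0.06      ]
16 x 0.332 0.134 0.01 0.002 0.003 -0.883
```

carry_out(plan="0.33 0.13 0.01 0 0 -0.88;0.33 0.13 0.01 0 0 -0.88;0.33 0.13 0.01 0 0 -0.88;0.33 0.13 0.01 0 0 -0.88;0.33 0.13 0.01 0 0 -0.88;0.33 0.13 0.01 0 0 -0.88;0.33 0.13 0.01 0 0 -0.88;0.33 0.13 0.01 0 0 -0.88")

```text
time_s: 37.85
eef_pos: [0.675, 0.0666, 0.0601]
eef_rot: [-0.0, 0.314, 0.95, 0.0]
wrist_force: [-0.8, -0.0, -5.4]
opening: 0.573
grasp_force: 65.6
```

carry_out(plan="0.33 0.13 0.01 0 0 -0.88;0.33 0.13 0.01 0 0 -0.88;0.33 0.13 0.01 0 0 -0.88;0.33 0.13 0.01 0 0 -0.88;0.33 0.13 0.01 0 0 -0.88;0.33 0.13 0.01 0 0 -0.88;0.33 0.13 0.01 0 0 -0.88;0.33 0.13 0.01 0 0 -0.88")

```text
time_s: 38.52
eef_pos: [0.5903, 0.1387, 0.057]
eef_rot: [0.0, -0.033, 0.999, 0.0]
wrist_force: [-0.1, 0.4, -5.0]
opening: 0.573
grasp_force: 65.6
```

carry_out(plan="0 0 0 0 0 0;0 0 0 0 0 0;0 0 0 0 0 0;0 0 0 0 0 0;0 0 0 0 0 0;0 0 0 0 0 0;0 0 0 0 0 0;0 0 0 0 0 0")

```text
time_s: 39.18
eef_pos: [0.5921, 0.1381, 0.0583]
eef_rot: [0.001, -0.03, 1.0, 0.0]
wrist_force: [0.5, -0.1, -4.4]
opening: 0.575
grasp_force: 65.7
```

```bash
python3 - <<'E'
from m import *
p,R,o=now(); print(p,R.round(3),o['opening'],o['wrist_force'],o['q'].round(2),o['time_s'])
screw(p,R,[.5932,.1404,-.014],down(183.75),8)
E
```

```text
[0.59207054 0.13805133 0.05826865] [[-0.998 -0.061  0.002]
 [-0.061  0.998  0.001]
 [-0.002  0.    -1.   ]] 0.5748506631319159 [ 0.50047759 -0.10025383 -4.44935874] [ 0.03  0.42  1.63  0.    1.09 -1.6 ] 39.1833
8 x -0.004 0.007 0.226 0.0 0.003 -0.006
```

carry_out(plan="-0.03 0.05 0.3 0 0 -0.04;0 0 0.3 0 0 0;0 0 0.3 0 0 0;0 0 0.3 0 0 0;0 0 0.3 0 0 0;0 0 0.2 0 0 0;0 0 0.1 0 0 0;0 0 0 0 0 0")

```text
time_s: 39.85
eef_pos: [0.5924, 0.1403, -0.0151]
eef_rot: [0.0, -0.033, 0.999, 0.0]
wrist_force: [-0.7, -0.3, -5.1]
opening: 0.569
grasp_force: 65.7
```

carry_out(plan="0 0 0 0 0 0;0 0 0 0 0 0;0 0 0 0 0 0;0 0 0 0 0 0;0 0 0 0 0 0;0 0 0 0 0 0;0 0 -0.3 0 0 0;0 0 -0.5 0 0 0", claw=-0.65)

```text
time_s: 40.52
eef_pos: [0.5909, 0.1402, 0.017]
eef_rot: [-0.001, -0.033, 0.999, 0.0]
wrist_force: [-0.6, -0.2, 0.6]
opening: 0.831
grasp_force: 0.0
```

carry_out(plan="0 0 -0.5 0 0 0;0 0 -0.5 0 0 0;0 0 -0.5 0 0 0;0 0 0 0 0 0;0 0 0 0 0 0;0 0 0 0 0 0;0 0 0 0 0 0;0 0 0 0 0 0")

```text
time_s: 41.18
eef_pos: [0.5919, 0.1402, 0.0769]
eef_rot: [-0.0, -0.033, 0.999, 0.0]
wrist_force: [0.7, 0.0, -0.2]
opening: 0.826
grasp_force: 0.0
```

```bash
python3 - <<'E'
from m import *
p,R,o=now(); print(p,R.round(3),o['opening'],o['wrist_force'])
Rw=Ro.from_euler('z',3.75,degrees=True).as_matrix()
# push stance: tool x yaw 93.75 (towards wall), tilted +20; tips z=.018 at wall y -.172-.025-.011-.03
R2=tilted(93.75,20)
tip=np.array([.582,.312,0])+Rw@[0,-.172-.025-.05,0]
hi=tip+[0,0,.07]+.027*R2[:,2]; lo=tip+[0,0,.015]+.027*R2[:,2]
p,R=screw(p,R,hi,R2,18); print(hi,lo); screw(p,R,lo,R2,6)
t=cam('top');g=cv2.cvtColor(t['pixels'],cv2.COLOR_RGB2HSV)
E
```

```text
[0.5918526  0.14024004 0.07694285] [[-0.998 -0.065 -0.   ]
 [-0.065  0.998  0.   ]
 [ 0.     0.    -1.   ]] 0.8258320808429895 [ 7.47603206e-01  1.28515814e-04 -1.98057410e-01]
18 x -0.076 -0.078 0.029 -0.152 0.152 0.863
[0.5975506  0.07474362 0.0446283 ] [ 0.5975506   0.07474362 -0.0103717 ]
6 x -0.078 0.0 0.215 0.0 0.0 0.0
```

carry_out(plan="-0.08 -0.08 0.03 -0.15 0.15 0.86;-0.08 -0.08 0.03 -0.15 0.15 0.86;-0.08 -0.08 0.03 -0.15 0.15 0.86;-0.08 -0.08 0.03 -0.15 0.15 0.86;-0.08 -0.08 0.03 -0.15 0.15 0.86;-0.08 -0.08 0.03 -0.15 0.15 0.86;-0.08 -0.08 0.03 -0.15 0.15 0.86;-0.08 -0.08 0.03 -0.15 0.15 0.86")

```text
time_s: 41.9
eef_pos: [0.6108, 0.1105, 0.0653]
eef_rot: [-0.061, 0.308, 0.948, 0.058]
wrist_force: [-0.6, -0.2, 0.3]
opening: 0.823
grasp_force: 0.0
```

carry_out(plan="-0.08 -0.08 0.03 -0.15 0.15 0.86;-0.08 -0.08 0.03 -0.15 0.15 0.86;-0.08 -0.08 0.03 -0.15 0.15 0.86;-0.08 -0.08 0.03 -0.15 0.15 0.86;-0.08 -0.08 0.03 -0.15 0.15 0.86;-0.08 -0.08 0.03 -0.15 0.15 0.86;-0.08 -0.08 0.03 -0.15 0.15 0.86;-0.08 -0.08 0.03 -0.15 0.15 0.86")

```text
time_s: 42.57
eef_pos: [0.6046, 0.0783, 0.0487]
eef_rot: [-0.114, 0.608, 0.778, 0.107]
wrist_force: [0.2, -0.1, 0.1]
opening: 0.82
grasp_force: 0.0
```

carry_out(plan="-0.08 -0.08 0.03 -0.15 0.15 0.86;-0.08 -0.08 0.03 -0.15 0.15 0.86;0 0 0 0 0 0;0 0 0 0 0 0;0 0 0 0 0 0;0 0 0 0 0 0;0 0 0 0 0 0;0 0 0 0 0 0")

```text
time_s: 43.23
eef_pos: [0.6001, 0.0724, 0.0453]
eef_rot: [-0.124, 0.671, 0.722, 0.118]
wrist_force: [-0.0, 1.0, 0.1]
opening: 0.823
grasp_force: 0.0
```

```bash
python3 - <<'E'
from m import *
p,R,o=now(); print(p,R.round(3),o['opening'],o['q'].round(2))
Rw=Ro.from_euler('z',3.75,degrees=True).as_matrix(); W=np.array([.58,.312,0])
w=cam('wrist'); save(w,'w10.png')
V=cv2.cvtColor(w['pixels'],cv2.COLOR_RGB2HSV)
m=((V[:,:,2]>30)&(V[:,:,2]<115)&(V[:,:,1]<70)).astype(np.uint8)
# predicted tube top corners
print('pred',[proj(w,W+Rw@np.array([a*.065+.002,-.172+b*.025,.035]))[0].round() for a,b in((-1,-1),(1,-1),(1,1),(-1,1))])
for c in range(190,330,20):
    print(c,[ (r,int(V[r,c,2])) for r in range(60,260,8)])
R2=tilted(93.75,20)
tip=np.array([.582,.312,0])+Rw@[0,-.172-.025-.05,.012]
screw(p,R,tip+.027*R2[:,2],R2,6)
tip=np.array([.582,.312,0])+Rw@[0,-.172-.025-.011,.012]
print(proj(w,tip))
E
```

```text
[0.60008964 0.07240276 0.0452828 ] [[-0.069  0.997 -0.021]
 [ 0.939  0.072  0.337]
 [ 0.338  0.004 -0.941]] 0.8225562109035301 [-0.27  0.47  1.64  0.35  1.18 -0.5 ]
pred [array([148., 159.]), array([356., 161.]), array([356.,  82.]), array([150.,  81.])]
190 [(60, 182), (68, 179), (76, 181), (84, 102), (92, 106), (100, 108), (108, 105), (116, 110), (124, 107), (132, 107), (140, 107), (148, 110), (156, 108), (164, 50), (172, 190), (180, 194), (188, 195), (196, 193), (204, 192), (212, 193), (220, 194), (228, 195), (236, 193), (244, 193), (252, 192)]
210 [(60, 182), (68, 186), (76, 183), (84, 101), (92, 104), (100, 107), (108, 103), (116, 108), (124, 107), (132, 106), (140, 105), (148, 109), (156, 110), (164, 54), (172, 188), (180, 183), (188, 187), (196, 186), (204, 183), (212, 184), (220, 183), (228, 184), (236, 186), (244, 188), (252, 191)]
230 [(60, 183), (68, 182), (76, 181), (84, 102), (92, 108), (100, 108), (108, 103), (116, 108), (124, 105), (132, 105), (140, 105), (148, 107), (156, 109), (164, 52), (172, 187), (180, 191), (188, 192), (196, 193), (204, 191), (212, 188), (220, 18
[... 618 characters left out ...]
, 187), (244, 187), (252, 185)]
290 [(60, 183), (68, 181), (76, 185), (84, 102), (92, 106), (100, 108), (108, 106), (116, 109), (124, 107), (132, 104), (140, 101), (148, 107), (156, 107), (164, 50), (172, 185), (180, 185), (188, 185), (196, 186), (204, 186), (212, 185), (220, 187), (228, 186), (236, 189), (244, 188), (252, 189)]
310 [(60, 185), (68, 183), (76, 188), (84, 104), (92, 103), (100, 108), (108, 107), (116, 108), (124, 106), (132, 107), (140, 104), (148, 107), (156, 108), (164, 52), (172, 192), (180, 191), (188, 190), (196, 189), (204, 188), (212, 190), (220, 190), (228, 191), (236, 184), (244, 182), (252, 183)]
6 x -0.073 -0.01 0.233 0.002 0.008 0.013
[[252.56682392 181.2868848 ]]
```

The tube lies as predicted (rows 82–160). I'll lower the fingers behind it and push.

carry_out(plan="-0.07 -0.01 0.23 0 0 0;-0.07 -0.01 0.23 0 0 0;-0.07 -0.01 0.23 0 0 0;-0.07 -0.01 0.23 0 0 0.04;-0.07 -0.01 0.23 0 0.05 0.04;-0.07 -0.01 0.23 0 0 0;0 0 0 0 0 0;0 0 0 0 0 0")

```text
time_s: 43.95
eef_pos: [0.5966, 0.0749, -0.0135]
eef_rot: [-0.128, 0.674, 0.718, 0.119]
wrist_force: [-0.2, -0.1, 0.6]
opening: 0.821
grasp_force: 0.0
```

carry_out(plan="0.19 0 0.07 0 0 0;0.19 0 0.07 0 0 0;0.19 0 0.07 0 0 0;0.19 0 0.07 0 0 0;0.19 0 0.07 0 0 0;0.19 0 0.07 0 0 0;0.19 0 0.07 0 0 0;0.19 0 0.07 0 0 0")

```text
time_s: 44.62
eef_pos: [0.5938, 0.1398, -0.0123]
eef_rot: [-0.126, 0.674, 0.718, 0.119]
wrist_force: [0.7, -4.6, 2.5]
opening: 0.825
grasp_force: 2.1
```

```bash
cat > tb.py <<'E'
from m import *
p,R,o=now(); print(p,R.round(3),o['opening'],o['wrist_force'],o['time_s'])
Rw=Ro.from_euler('z',3.75,degrees=True).as_matrix(); W=np.array([.58,.312,0])
print('push dir in tool',R.T@Rw[:,1],'tcp wall',Rw.T@(p-W))
w=cam('wrist'); V=cv2.GaussianBlur(cv2.cvtColor(w['pixels'],cv2.COLOR_RGB2GRAY),(3,3),0).astype(int)
for f in (-.05,-.02,.02,.05):
    # scan along wall y on z=.035 plane
    ys=np.arange(-.22,-.03,.001); X=W+(Rw@np.c_[np.full(len(ys),f),ys,np.full(len(ys),.035)].T).T
    u=proj(w,X); ok=(u[:,0]>0)&(u[:,0]<511)&(u[:,1]>0)&(u[:,1]<383)
    I=np.array([V[int(round(b)),int(round(a))] if k else 0 for (a,b),k in zip(u,ok)])
    d=np.diff(I); j=np.argsort(-abs(d))[:6]; print(f,sorted([(round(float(ys[i])*1000),int(d[i])) for i in j]))
E
python3 tb.py
```

```text
[ 0.59381603  0.13978178 -0.01231104] [[-0.06   0.998 -0.02 ]
 [ 0.938  0.064  0.341]
 [ 0.342  0.002 -0.94 ]] 0.8248451490028349 [ 0.6543768  -4.57274945  2.5433051 ] 44.6167
push dir in tool [ 0.93975883 -0.00187595  0.34183303] tcp wall [ 0.00252283 -0.1727531  -0.01231104]
-0.05 [(-187, 104), (-125, 56), (-89, -54), (-88, -94), (-79, 98), (-67, -152)]
-0.02 [(-216, 112), (-175, -59), (-125, 52), (-88, -140), (-79, 94), (-67, -145)]
0.02 [(-216, 115), (-175, -63), (-125, 55), (-88, -111), (-79, 103), (-67, -165)]
0.05 [(-194, 150), (-192, -90), (-182, 86), (-88, -106), (-79, 98), (-67, -162)]
```

carry_out(plan="0.17 0 0.062 0 0 0;0.17 0 0.062 0 0 0;0.17 0 0.062 0 0 0;0.17 0 0.062 0 0 0;0.17 0 0.062 0 0 0;0.17 0 0.062 0 0 0;0 0 0 0 0 0;0 0 0 0 0 0")

```text
time_s: 45.33
eef_pos: [0.5896, 0.184, -0.0131]
eef_rot: [-0.128, 0.673, 0.718, 0.119]
wrist_force: [0.3, -0.6, -0.6]
opening: 0.825
grasp_force: 0.0
```

```bash
python3 tb.py
```

```text
[ 0.58958537  0.18397417 -0.01307759] [[-0.061  0.998 -0.023]
 [ 0.937  0.065  0.343]
 [ 0.344 -0.001 -0.939]] 0.8252560572569981 [ 0.31070027 -0.62216364 -0.62153563] 45.3333
push dir in tool [ 9.39131140e-01 -6.22795503e-04  3.43558312e-01] tcp wall [ 0.00119155 -0.12837863 -0.01307759]
-0.05 [(-189, 44), (-143, 43), (-142, 95), (-130, -89), (-80, -67), (-74, 114)]
-0.02 [(-189, 44), (-172, 120), (-171, 51), (-130, -67), (-80, -64), (-74, 109)]
0.02 [(-172, 119), (-171, 50), (-130, -64), (-80, -59), (-74, 121), (-57, -52)]
0.05 [(-148, 95), (-147, -71), (-139, 118), (-130, -71), (-80, -75), (-74, 119)]
```

carry_out(plan="0.047 0 0.017 0 0 0;0.047 0 0.017 0 0 0;0.047 0 0.017 0 0 0;0.023 0 0.008 0 0 0;0 0 0 0 0 0;0 0 0 0 0 0;0 0 0 0 0 0;0 0 0 0 0 0")

```text
time_s: 46.05
eef_pos: [0.59, 0.1898, -0.0127]
eef_rot: [-0.127, 0.674, 0.718, 0.119]
wrist_force: [-0.0, -1.7, -1.0]
opening: 0.822
grasp_force: 0.5
```

carry_out(plan="0.023 0 0.009 0 0 0;0 0 0 0 0 0;0 0 0 0 0 0;0 0 0 0 0 0;0 0 0 0 0 0;0 0 0 0 0 0;0 0 0 0 0 0;0 0 0 0 0 0")

```text
time_s: 46.72
eef_pos: [0.5901, 0.1907, -0.0127]
eef_rot: [-0.127, 0.674, 0.718, 0.119]
wrist_force: [-0.2, -2.6, -0.3]
opening: 0.825
grasp_force: 1.1
```

```bash
python3 tb.py
```

```text
[ 0.59008043  0.19066816 -0.01268427] [[-0.06   0.998 -0.021]
 [ 0.938  0.064  0.342]
 [ 0.343  0.001 -0.939]] 0.8246157582799349 [-0.17643059 -2.57717015 -0.31151105] 46.7167
push dir in tool [ 0.93948889 -0.00186006  0.34257433] tcp wall [ 0.00212337 -0.12173135 -0.01268427]
-0.05 [(-182, 44), (-137, 52), (-136, 110), (-124, -59), (-74, -63), (-73, 120)]
-0.02 [(-183, 43), (-166, 44), (-165, 116), (-124, -63), (-74, -50), (-73, 103)]
0.02 [(-183, 44), (-166, 44), (-165, 120), (-124, -63), (-73, 114), (-64, -70)]
0.05 [(-143, 65), (-142, 114), (-141, -59), (-131, 97), (-124, -66), (-73, 117)]
```

carry_out(plan="0.023 0 0.009 0 0 0;0 0 0 0 0 0;0 0 0 0 0 0;0 0 0 0 0 0;0 0 0 0 0 0;0 0 0 0 0 0;0 0 0 0 0 0;0 0 0 0 0 0")

```text
time_s: 47.43
eef_pos: [0.59, 0.1917, -0.0127]
eef_rot: [-0.127, 0.674, 0.718, 0.119]
wrist_force: [0.4, -1.9, -0.9]
opening: 0.827
grasp_force: 0.8
```

carry_out(plan="0.023 0 0.009 0 0 0;0 0 0 0 0 0;0 0 0 0 0 0;0 0 0 0 0 0;0 0 0 0 0 0;0 0 0 0 0 0;0 0 0 0 0 0;0 0 0 0 0 0")

```text
time_s: 48.1
eef_pos: [0.59, 0.1927, -0.0127]
eef_rot: [-0.127, 0.674, 0.718, 0.119]
wrist_force: [0.5, -1.1, -0.4]
opening: 0.825
grasp_force: 0.9
```

carry_out(plan="0.023 0 0.009 0 0 0;0 0 0 0 0 0;0 0 0 0 0 0;0 0 0 0 0 0;0 0 0 0 0 0;0 0 0 0 0 0;0 0 0 0 0 0;0 0 0 0 0 0")

```text
time_s: 48.77
eef_pos: [0.5899, 0.1936, -0.0127]
eef_rot: [-0.127, 0.674, 0.718, 0.119]
wrist_force: [0.7, -2.3, -0.0]
opening: 0.822
grasp_force: 1.3
```

```bash
python3 tb.py
```

```text
[ 0.58989672  0.19364184 -0.01274501] [[-0.06   0.998 -0.021]
 [ 0.938  0.063  0.342]
 [ 0.343  0.001 -0.939]] 0.8218093746429012 [ 0.73678801 -2.27256711 -0.03543668] 48.7667
push dir in tool [ 0.9394658  -0.00193371  0.34263723] tcp wall [ 0.00213454 -0.11875202 -0.01274501]
-0.05 [(-179, 42), (-134, 53), (-133, 109), (-122, -33), (-121, -60), (-71, 48)]
-0.02 [(-180, 44), (-163, 43), (-162, 116), (-122, -32), (-121, -62), (-71, 41)]
0.02 [(-180, 43), (-163, 44), (-162, 119), (-121, -60), (-72, 46), (-66, -64)]
0.05 [(-140, 65), (-139, 113), (-138, -58), (-129, 46), (-128, 96), (-121, -67)]
```

carry_out(plan="0.023 0 0.009 0 0 0;0 0 0 0 0 0;0 0 0 0 0 0;0 0 0 0 0 0;0 0 0 0 0 0;0 0 0 0 0 0;0 0 0 0 0 0;0 0 0 0 0 0")

```text
time_s: 49.48
eef_pos: [0.5899, 0.1943, -0.0127]
eef_rot: [-0.126, 0.674, 0.718, 0.119]
wrist_force: [1.2, -5.5, 1.1]
opening: 0.824
grasp_force: 2.6
```

carry_out(plan="0.023 0 0.009 0 0 0;0 0 0 0 0 0;0 0 0 0 0 0;0 0 0 0 0 0;0 0 0 0 0 0;0 0 0 0 0 0;0 0 0 0 0 0;0 0 0 0 0 0")

```text
time_s: 50.15
eef_pos: [0.5899, 0.1953, -0.0128]
eef_rot: [-0.126, 0.674, 0.718, 0.119]
wrist_force: [0.1, -5.3, 0.7]
opening: 0.825
grasp_force: 2.6
```

```bash
python3 tb.py | tail -4; python3 - <<'E'
from m import *
w=cam('wrist'); Rw=Ro.from_euler('z',3.75,degrees=True).as_matrix(); W=np.array([.58,.312,0])
V=w['pixels']; 
for f in(-.03,.04):
  u=[proj(w,W+Rw@np.array([f,y,.035]))[0] for y in np.arange(-.08,-.05,.0015)]
  print([V[int(round(b)),int(round(a))].tolist() for a,b in u])
E
```

```text
-0.05 [(-178, 43), (-132, 87), (-131, 60), (-120, -53), (-119, -34), (-70, 38)]
-0.02 [(-178, 43), (-161, 45), (-160, 123), (-120, -81), (-70, 37), (-65, -27)]
0.02 [(-178, 44), (-161, 120), (-160, 52), (-120, -73), (-70, 50), (-67, -68)]
0.05 [(-138, 85), (-136, -66), (-127, 92), (-126, 75), (-120, -79), (-70, 64)]
[[115, 118, 128], [116, 120, 129], [116, 121, 130], [119, 123, 134], [117, 123, 132], [118, 122, 130], [113, 117, 127], [137, 133, 134], [217, 179, 126], [216, 178, 125], [216, 177, 126], [216, 178, 125], [214, 175, 125], [214, 176, 124], [212, 176, 124], [212, 173, 122], [214, 175, 123], [213, 173, 123], [210, 173, 121], [208, 171, 121]]
[[116, 120, 128], [118, 122, 130], [117, 121, 130], [116, 121, 130], [116, 119, 130], [116, 120, 129], [113, 117, 126], [134, 130, 131], [226, 191, 133], [222, 186, 132], [219, 183, 128], [218, 180, 127], [216, 178, 125], [216, 178, 125], [216, 178, 125], [214, 177, 124], [215, 178, 124], [215, 177, 126], [217, 180, 128], [217, 180, 127]]
```

Force stepped from 2 N to 5.5 N: the tube is against the foot all along. Backing off now.

carry_out(plan="-0.1 0 -0.04 0 0 0;-0.2 0 -0.07 0 0 0;-0.4 0 -0.14 0 0 0;-0.4 0 -0.14 0 0 0;-0.4 0 -0.14 0 0 0;0.1 0 -0.5 0 0 0;0.1 0 -0.5 0 0 0;0 0 -0.5 0 0 0")

```text
time_s: 50.92
eef_pos: [0.5939, 0.1191, 0.0461]
eef_rot: [-0.128, 0.674, 0.718, 0.119]
wrist_force: [0.3, 0.4, 1.0]
opening: 0.829
grasp_force: 0.0
```

carry_out(plan="0 0 -0.5 0 0 0;0 0 -0.5 0 0 0;0 0 -0.5 0 0 0;0 0 0 0 0 0;0 0 0 0 0 0;0 0 0 0 0 0;0 0 0 0 0 0;0 0 0 0 0 0")

```text
time_s: 51.58
eef_pos: [0.5947, 0.0992, 0.1006]
eef_rot: [-0.128, 0.674, 0.718, 0.119]
wrist_force: [-0.3, -0.6, -0.4]
opening: 0.824
grasp_force: 0.0
```

```bash
python3 tb.py; python3 - <<'E'
from m import *
w=cam('wrist'); save(w,'w11.png'); Rw=Ro.from_euler('z',3.75,degrees=True).as_matrix(); W=np.array([.58,.312,0])
l=np.radians(20)
def T(v): return proj(w,W+Rw@np.array(v))[0].round(1)
print('pred foot',T([-.075,-.0713,.005]),T([.075,-.0713,.005]),'top back',T([-.075,0,.16]),T([.075,0,.16]),'top front',T([-.075,-.0132,.1645]),T([.075,-.0132,.1645]))
print('tube',T([-.065,-.0713,.035]),T([.065,-.0713,.035]))
for k in blobs(w,[8,50,60],[22,220,255],400):
    print(cv2.contourArea(k),cv2.approxPolyDP(k.reshape(-1,1,2),4,True).reshape(-1,2).tolist())
# tube x extent along its top mid-line
V=cv2.cvtColor(w['pixels'],cv2.COLOR_RGB2GRAY).astype(int)
xs=np.arange(-.1,.1,.001);u=[proj(w,W+Rw@np.array([x,-.095,.035]))[0] for x in xs]
I=np.array([V[int(round(b)),int(round(a))] for a,b in u]);d=np.diff(I);j=np.argsort(-abs(d))[:5];print(sorted([(round(float(xs[i]),3),int(d[i])) for i in j]))
E
```

```text
[0.59472082 0.09916177 0.10056071] [[-0.059  0.998 -0.024]
 [ 0.937  0.064  0.343]
 [ 0.343 -0.002 -0.939]] 0.8238135102086852 [-0.29244559 -0.56316748 -0.37226915] 51.5833
push dir in tool [ 0.93915633 -0.00141078  0.34348712] tcp wall [ 0.00076902 -0.21334532  0.10056071]
-0.05 [(-131, -35), (-130, -62), (-129, -27), (-120, 19), (-119, 16), (-70, 23)]
-0.02 [(-131, -34), (-130, -60), (-129, -26), (-120, 19), (-119, 16), (-70, 20)]
0.02 [(-131, -36), (-130, -62), (-129, -26), (-119, 19), (-70, 25), (-69, 17)]
0.05 [(-131, -36), (-130, -65), (-129, -27), (-120, 17), (-119, 26), (-70, 25)]
pred foot [173.1  69.9] [336.4  69.5] top back [  78.  -260.5] [ 427.5 -261.8] top front [  70.9 -247.5] [ 434.4 -248.8]
tube [175.5  53. ] [333.6  52.6]
9532.0 [[155, 0], [173, 57], [178, 50], [335, 50], [341, 57], [360, 1]]
[(-0.067, 7), (-0.064, -64), (-0.063, -9), (0.066, 76), (0.067, 10)]
```

```bash
python3 - <<'E'
from m import *
t=cam('top');Rw=Ro.from_euler('z',3.75,degrees=True).as_matrix(); W=np.array([.58,.312,0])
print([proj(t,W+Rw@np.array(v))[0].round(1) for v in ([-.073,-.0132,.1645],[.077,-.0132,.1645],[.077,-.0673,.016],[-.073,-.0673,.016],[.077,0,.16])])
g=cv2.cvtColor(t['pixels'],cv2.COLOR_RGB2HSV); m=cv2.inRange(g,np.array([8,75,95]),np.array([22,255,255]))
for c in range(118,176,3):
    k=np.flatnonzero(m[150:240,c]); print(c,len(k),(k.min()+150,k.max()+150) if len(k) else '')
s=cam('side')
for k in blobs(s,[22,120,60],[35,255,255],20): print('yellow side',k.mean(0))
E
```

```text
[array([131.1, 225.1]), array([131.5, 166.6]), array([165.4, 177.8]), array([166. , 228.8]), array([127. , 167.3])]
118 0 
121 0 
124 0 
127 58 (np.int64(167), np.int64(224))
130 59 (np.int64(166), np.int64(224))
133 59 (np.int64(166), np.int64(224))
136 58 (np.int64(167), np.int64(224))
139 57 (np.int64(169), np.int64(225))
142 56 (np.int64(170), np.int64(225))
145 55 (np.int64(171), np.int64(226))
148 54 (np.int64(172), np.int64(226))
151 51 (np.int64(173), np.int64(226))
154 51 (np.int64(174), np.int64(227))
157 51 (np.int64(175), np.int64(227))
160 43 (np.int64(176), np.int64(228))
163 42 (np.int64(177), np.int64(228))
166 0 
169 0 
172 0 
175 0
```

The panel, tube and levers are all where they should be, so I'll hand in.

```bash
python3 -c "
from bench import ctrl
print(ctrl.hand_in())"
```

```text
the job is handed in; nothing more can be done
None
```

Handed in at about 52 s: both levers are in the tin, the panel leans squarely on the wall at about 20° with its handle out, and the tube lies snug along its foot. Everything is released, and I never touched the toolbox or the scraper.

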